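# Rack a wet clock dial to dry and start the drying timer

## Task

Slide the holding board with the freshly painted clock dial into the empty bottom bay of the drying rack, dial end first and blue handle last, past the sprung catches until its front edge rests against the red back stop; do it gently, keep it face up and do not touch the wet dial. Then press the timer's red plunger right down to its stop and let it come back up. Leave the bottle, jar and mug where they are.

Things in the scene. Friction and masses are not known exactly. Their poses are not given: they have to be found in the camera images.
- rack: Wooden drying rack fixed to the table, 150 mm wide (y), 199 mm high. Origin on the table; x points into the bay, z up; mm. Floor (top z = 12) from x = -150 to 100; before x = -80 it is an open porch; beyond that a roof (underside z = 76) with shelves above covers the bay. Posts 12 mm square at the roof's corners, y = +-63 to 75.
- bay_mouth (a point): Middle of the bay's mouth: on the rack's floor, under the roof's front edge (rack x = -80, z = 12 mm). Here dark curbs on the floor, 10 mm wide, 12 mm high (tops z = 24), leave a lane 110 mm wide all the way in; on the porch they flare to about 120 mm.
- bay_middle (a point): Point on the bay's floor in the middle of the lane (rack x = 0, y = 0, z = 12 mm). The red back stop's face is 88 mm farther in, its top at z = 36. Two brass balls, sprung sideways, stand 5 mm out of the curbs 43 mm before the stop (rack x = 45): the board must be pushed past them, a resistance of some 5 to 15 N that is not yet the stop, and then drags lightly between them.
- board: Dark wooden holding board 170 x 104 x 10 mm (front corners tapered: 6 mm over the last 20), about 0.4 kg with its dial, lying loose. Origin at the centre of its underside; x points to its front (dial) end, z up. The wet dial (92 mm across, 4 thick) is centred at x = 35; at the rear a blue handle block from x = -85 to -40 mm, 28 mm wide (y), its top 50 mm above the underside.
- dial: The wet dial, white with a red middle, fixed on the board: disc 92 mm across and 4 mm thick, origin at the centre of its underside. The robot must not touch it.
- handle (a point): Centre of the blue handle block (45 x 28 x 40 mm) of the board: 30 mm above the board's underside.
- handle_end (a point): Centre of the handle's rear face (board x = -85, z = 30 mm), flush with the board's rear edge. With the board home in the rack it is about flush with the roof's front edge (rack x = -82 mm).
- timer: Green drying timer, fixed to the table, 84 x 84 x 50 mm, origin at the centre of its underside; the red plunger head stands over its middle.
- plunger_top (a point): Centre of the top of the timer's red plunger head (disc 40 mm across, 10 mm thick), 76 mm above the table when up.
- plunger (a joint): Travel of the plunger in m: 0 up, 0.010 fully down; a spring of 4 to 8 N brings it back.
- bottle: Bystander: brown bottle, 50 mm across, 130 mm high, origin under its centre.
- jar: Bystander: blue jar, 60 mm across, 75 mm high, origin under its centre.
- mug: Bystander: white cup, 68 mm across, 80 mm high, origin under its centre.
Not all that is in view belongs to the job. There is more than one size of the board; the job needs the smaller.

How it is judged:
By the outcome, as a careful person would: the job done as asked, in the order asked, and still so for the second after the job is handed in, with the robot touching nothing.
It also fails if it takes over 72 s, if anything falls off the work surface, if the arm or the gripper's body presses on something with over 40 N, if the wrist force passes 120 N, or if a joint passes its speed limit or range.

## Robot

A 6-joint arm with a two-finger parallel gripper is mounted at the origin on the work surface. World frame = base frame: x ahead of the robot, y to its left, z up, the work surface at z = 0. Lengths are in m, angles in degrees, forces in N, time in s.
With the tool pointing down it reaches from about 0.4 to 0.825 m from the base axis. Payload 7 kg.
Tool frame: the origin (TCP) lies midway between the tips of the shut fingers; the grasp point (between the pads) lies 19 mm behind it; z points along the fingers, y is the line along which they close (so a half turn about z gives the same grasp; the last joint's range is limited). The gripper opens to 88 mm and grips with 3 to 60 N. Pads are 19 mm wide; open, the fingers measure 130 mm over their backs; the gripper's body (78 mm by 193 mm) begins 47 mm behind the grasp point.
Start: joints at [83.085, 20.546, 0.682, 0, -70.136, -16.507], TCP at [0.268, 0.619, 0.227] pointing down, gripper open.
Joint ranges: [-176.03, 176.03], [-82.01, 121.73], [-58.28, 71.71], [-173.87, 95.51], [-174.79, -0.11], [-173.66, 173.66]. Speed limits (degrees/s): [136.94, 136.94, 172.46, 180, 180, 180].

## Interface

Orientations are given as [roll, pitch, yaw] about the fixed x, y, z axes, in that order (R = Rz(yaw) Ry(pitch) Rx(roll)).
In Python, from plant import get_state, optics, order gives the robot as it stands. The module is installed in compiled form; this text tells all that it offers.
- The arm moves only by the tool send_rows, never from a script. Its argument "moves" is a list of rows, each an object with "slide": the shift along the tool's x, y, z as a fraction of full scale, a list of three; "turn": the turn about the tool's z as a fraction of full scale; "gripper": the opening, from 0 (shut) to 1 (fully open). A call has exactly 5 rows; each row is the pose to reach, as a shift and turn from the pose commanded when the call began, along the tool's axes at that moment; what a row does not reach only later rows make up. Full scale, the value 1, is 150 mm for a shift and 90 degrees for a turn. A row lasts 1/12 s, in which the tool goes at most 41.7 mm and 7.16 degrees, less where a joint would pass 70% of its speed; a pose out of reach is approached as far as the arm can. A call with a number of a shift or a turn outside -1 to 1 is refused whole. A call with a gripper value outside its range is refused whole. The fingers move at their own pace and stop on an object; "newtons" is the grip in N (left out, the last holds). Time passes only in rows, so rows that repeat a pose let the fingers close, or fill a call up. It gives the time, the measured TCP pose, the force, the opening and the grip force at its end, in the units of the state.
- get_state(): the state, without advancing time (a new reading comes with each control period).
- optics.capture(name): name is "side" or "top" or "wrist"; returns a dict with "img" (384x512x3 uint8, red, green, blue), "intrinsics" (3x3 intrinsics, pixels), "origin" and "attitude" of the camera in the world. Camera axes: x right, y down, z forward; pixel columns grow to the right and rows downward; lengths in m; the calibration is good to about 2 mm. A picture is of the moment at which its call begins. There is no depth.
- order.close_job(): hands the job in; it is judged then, once.
Trained networks look in the newest picture that a camera, given by its name, has taken for a name from the list of things; names that differ only in an ending like _2 or _b are one class to them, and where a whole thing is asked for, a point or a joint stands for the part that bears it (a point fixed in the world has none). Each returns a list of dicts, best first, with "p" (0 to 1); they miss things now and then, are a little off and sometimes report something else, mostly with a low value. They report only what shows in the picture. A call takes as long as a camera call. They do not tell look-alikes from the thing itself.
- optics.look_for(camera, name): "location" ([x, y, z] in m, in world coordinates, good to about 4 mm: the middle of the surface that is visible of it).
The state is a dict: "time_s": time; "joints": joint angles; "qd": joint speeds; "joint_torque": joint torques, N m; "tcp_pos": TCP position; "eef_rot": TCP orientation; "contact_force": force on the tool from outside, world axes, zero at the start; "moment": the same for the moment, N m; "gripper_width": finger opening in m; "gripper_force": force on a finger pad.
Only numpy, scipy, OpenCV 4.12 (cv2) and the standard library are available. Lean on these libraries where they do the work, as an engineer would, in place of code of your own. Each camera call takes 0.05 s, during which the arm holds its last target. There are 200 camera calls.

## Working session

There is one attempt and no reset: what is moved stays moved. The work goes in short steps, Python scripts to look and compute and a tool call to move; the robot and the scene stay as the last step left them, time stands still between calls to the robot, and variables do not carry over. Pictures are saved under pics/ and viewed, at most 10 in all, crops included, and the job is handed in when it is done.

Besides the shell and the picture viewer there is one more tool, called after "Call:" as name(argument=value, ...) on one line, values as JSON. send_rows: Moves the arm, as the interface text tells. Shift numbers are shares of 150 mm and turn numbers shares of 90 degrees, none past 1 either way. Its arguments: {"type":"object","properties":{"moves":{"type":"array"},"newtons":{"type":"number"}},"required":["moves"]}

```bash
mkdir -p pics
python3 - <<'E'
from plant import get_state, optics, order
import cv2,numpy as np
s=get_state();print(s['time_s'],s['tcp_pos'],s['eef_rot'],s['gripper_width'])
ims=[]
for c in ['top','side']:
    d=optics.capture(c);cv2.imwrite(f'pics/{c}0.png',d['img'][:,:,::-1])
    print(c,d['intrinsics'],d['origin'],d['attitude'])
    for n in ['rack','bay_mouth','board','dial','handle','handle_end','timer','plunger_top','bottle','jar','mug']:
        for r in optics.look_for(c,n)[:3]: print(n,np.round(r['location'],3),round(r['p'],2))
E
```

```text
0.0 [0.26815606 0.61890292 0.22561598] [ 1.79903814e+02 -9.24960538e-03 -2.34289678e+01] 0.08751643276665486
top [[422.09448378   0.         251.57722233]
 [  0.         422.09448378 190.78983247]
 [  0.           0.           1.        ]] [0.35196699 0.03182724 1.36030099] [-174.88992036   -0.54983912  -88.77642711]
rack [ 0.7   -0.184  0.083] 0.69
rack [ 0.691 -0.042  0.196] 0.65
bay_mouth [ 0.695 -0.038  0.199] 0.9
board [ 0.227 -0.277  0.01 ] 0.89
board [ 0.495 -0.286  0.011] 0.81
dial [ 0.525 -0.3    0.016] 0.81
dial [ 0.233 -0.23   0.02 ] 0.75
handle [ 0.491 -0.285  0.008] 0.84
handle [ 0.228 -0.278  0.012] 0.75
handle [0.705 0.19  0.08 ] 0.38
handle_end [ 0.23  -0.279  0.015] 0.66
handle_end [ 0.488 -0.283  0.003] 0.61
handle_end [0.707 0.189 0.078] 0.15
timer [0.476 0.28  0.049] 0.91
bottle [ 0.698 -0.182  0.084] 0.78
jar [0.707 0.19  0.08 ] 0.72
mug [0.706 0.32  0.043] 0.9
side [[356.45533121   0.         256.2690242 ]
 [  0.         356.45533121 188.93510346]
 [  0.           0.           1.        ]] [ 0.1326982  -0.34226043  0.71365708] [-143.34057042    0.32965671  -44.98799553]
rack [ 0.693 -0.196  0.075] 0.28
bay_mouth [ 0.674 -0.056  0.143] 0.57
board [ 0.241 -0.231  0.019] 0.62
board [ 0.487 -0.292  0.011] 0.61
dial [ 0.525 -0.3    0.016] 0.92
dial [ 0.229 -0.229  0.018] 0.81
dial [ 0.691 -0.196  0.076] 0.44
handle [ 0.489 -0.294  0.011] 0.92
handle [ 0.238 -0.236  0.021] 0.57
handle_end [ 0.242 -0.236  0.022] 0.91
handle_end [ 0.482 -0.296  0.007] 0.84
timer [0.471 0.266 0.051] 0.94
plunger_top [ 0.489 -0.292  0.01 ] 0.74
plunger_top [0.477 0.277 0.073] 0.72
bottle [ 0.693 -0.196  0.078] 0.76
jar [0.702 0.18  0.053] 0.63
mug [0.688 0.298 0.056] 0.69
mug [ 0.673 -0.05   0.144] 0.37
```

View pics/top0.png

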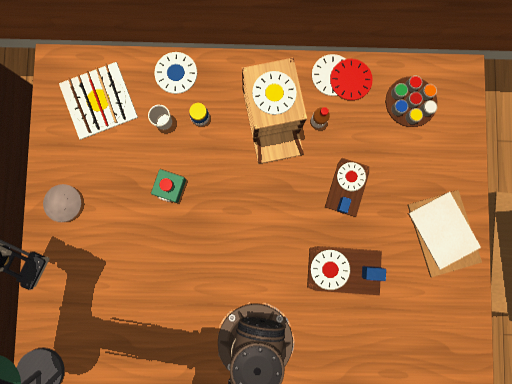

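View pics/side0.png

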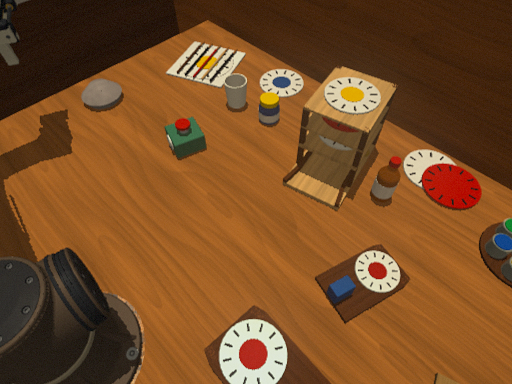

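Top view: the smaller board is at about (347,188), dial toward the top of the picture. The rack is at (275,110) with its porch facing the robot at (278,150). The timer is at (168,186) and the larger decoy board at (343,270). Next I'll zoom in on the rack.

Run:
```python
import cv2,numpy as np
a=cv2.imread('pics/top0.png')[50:225,235:380];b=cv2.imread('pics/side0.png')[60:215,270:415]
a=cv2.resize(a,None,fx=2.75,fy=2.75*1,interpolation=cv2.INTER_CUBIC);b=cv2.resize(b,None,fx=2.75,fy=2.75,interpolation=cv2.INTER_CUBIC)
h=max(a.shape[0],b.shape[0]);b=cv2.copyMakeBorder(b,0,h-b.shape[0],0,0,0)
cv2.imwrite('pics/z1.png',np.hstack([a,b]));print(np.hstack([a,b]).shape)
```

```text
(481, 798, 3)
```

View pics/z1.png

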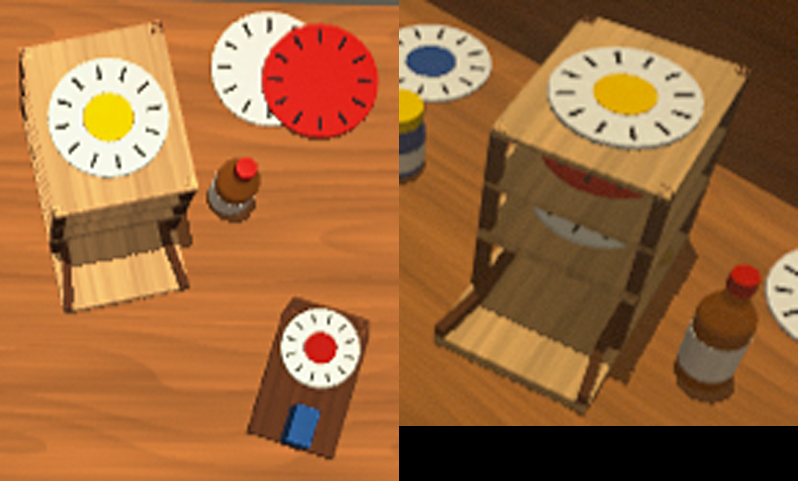

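Both views show the roof, shelves and posts flush at the front, above a porch with flared curbs. The small board sits at the right, with its blue handle nearest the robot. I'll fit the rack and board poses from the corners I read off.

```bash
cat > h.py <<'E'
import numpy as np,cv2
from scipy.spatial.transform import Rotation as R
from scipy.optimize import least_squares
def proj(d,P):
    c=(np.atleast_2d(P)-d['origin'])@R.from_euler('xyz',d['attitude'],degrees=True).as_matrix()
    p=c@np.array(d['intrinsics']).T
    return p[:,:2]/p[:,2:]
def ray(d,uv,z):
    r=R.from_euler('xyz',d['attitude'],degrees=True).as_matrix()@np.linalg.solve(d['intrinsics'],[uv[0],uv[1],1])
    o=np.array(d['origin']);return o+r*(z-o[2])/r[2]
def place(q,P):
    c,s=np.cos(q[2]),np.sin(q[2]);P=np.array(P,float)/1000
    return np.c_[q[0]+c*P[:,0]-s*P[:,1],q[1]+s*P[:,0]+c*P[:,1],P[:,2]]
def fit(obs,q0): # obs: list of (cam,modelpts,pixels)
    f=lambda q:np.concatenate([(proj(d,place(q,m))-p).ravel() for d,m,p in obs])
    r=least_squares(f,q0,loss='soft_l1');return r.x,f(r.x).reshape(-1,2)
E
python3 - <<'E'
from h import *
from plant import optics,get_state
t=optics.capture('top');s=optics.capture('side')
A=lambda l:np.array(l)/2.75+[235,50]
B=lambda l:(np.array(l)-[399,0])/2.75+[270,60]
m=[[100,75,199],[100,-75,199],[-80,-75,199],[-80,75,199],[-150,75,12],[-150,-75,12]]
ot=(t,m,A([[20,50],[160,22],[195,188],[57,215],[67,312],[188,290]]))
os=(s,m,B([[595,18],[747,70],[672,197],[495,125],[437,338],[583,410]]))
for o in ([ot],[os],[ot,os]):
    q,e=fit(o,[.69,-.04,.2]);print('rack',q[:2].round(4),np.degrees(q[2]).round(2));print(e.round(1).tolist())
b=[[85,46,10],[85,-46,10],[-85,-52,10],[-85,52,10]]
q,e=fit([(t,b,A([[292,298],[370,320],[335,458],[248,432]]))],[.49,-.29,-.2]);print('board',q,np.degrees(q[2]),e.round(1).tolist())
E
```

```text
rack [ 0.7243 -0.038 ] 12.98
[[-0.3, -0.2], [0.4, -0.2], [1.3, 0.2], [-0.8, 0.9], [-1.0, 0.2], [0.4, -1.1]]
rack [ 0.7262 -0.0424] 11.95
[[-1.5, -1.5], [3.4, 0.6], [0.1, 1.4], [-0.6, 1.1], [-0.6, -2.0], [1.2, -1.0]]
rack [ 0.7248 -0.0397] 12.92
[[0.4, -0.4], [1.1, -0.4], [1.9, 0.1], [-0.2, 0.8], [-0.5, 0.0], [0.9, -1.2], [-3.6, -1.7], [1.5, -0.2], [-0.5, 1.0], [-1.7, 1.4], [-1.2, -1.5], [1.1, -1.2]]
board [ 0.49232958 -0.28955839 -0.27587173] -15.806285529627608 [[0.6, -0.5], [-0.5, -0.2], [-0.3, 0.4], [0.2, 0.3]]
```

```bash
cat >> h.py <<'E'
def plan(p,rot,W):
    """W: [x,y,z,yaw]; prints slide and turn for each leg"""
    M=R.from_euler('xyz',rot,degrees=True).as_matrix();p=np.array(p);yaw=rot[2]
    for w in W:
        d=M.T@(np.array(w[:3])-p)/.15;dy=(w[3]-yaw+180)%360-180
        print(w,'slide',d.round(4).tolist(),'turn',round(-dy/90,4),'mm',round(150*np.linalg.norm(d),1))
        M=R.from_euler('xyz',[rot[0],rot[1],w[3]],degrees=True).as_matrix();p=np.array(w[:3]);yaw=w[3]
E
python3 - <<'E'
from h import *
from plant import get_state
s=get_state();y=s['eef_rot'][2]
plan(s['tcp_pos'],s['eef_rot'],[[.40,.50,.226,y],[.50,.35,.226,y],[.56,.19,.226,y],[.57,.01,.226,y],[.52,-.14,.2,y],[.432,-.273,.15,-15.8]])
E
```

```text
[0.4, 0.5, 0.226, np.float64(-23.420730502463854)] slide [1.122, 0.3812, 0.0037] turn -0.0 mm 177.7
[0.5, 0.35, 0.226, np.float64(-23.420730502463854)] slide [1.0092, 0.6526, -0.0] turn -0.0 mm 180.3
[0.56, 0.19, 0.226, np.float64(-23.420730502463854)] slide [0.791, 0.8198, -0.0] turn -0.0 mm 170.9
[0.57, 0.01, 0.226, np.float64(-23.420730502463854)] slide [0.5381, 1.0746, -0.0] turn -0.0 mm 180.3
[0.52, -0.14, 0.2, np.float64(-23.420730502463854)] slide [0.0916, 1.0501, 0.1733] turn -0.0 mm 160.2
[0.432, -0.273, 0.15, -15.8] slide [-0.1859, 1.0468, 0.3333] turn -0.0847 mm 167.1
```

Call:
send_rows(moves=[{"slide": [1, 0.4, 0], "turn": 0, "gripper": 1}, {"slide": [1, 0.4, 0], "turn": 0, "gripper": 1}, {"slide": [1, 0.4, 0], "turn": 0, "gripper": 1}, {"slide": [1, 0.4, 0], "turn": 0, "gripper": 1}, {"slide": [1, 0.4, 0], "turn": 0, "gripper": 1}])

```text
time_s: 1.72
tcp_pos: [0.3855, 0.5005, 0.227]
eef_rot: [180.0, -0.0, -23.6]
contact_force: [-0.9, 0.5, -0.2]
gripper_width: 0.0877
gripper_force: 0.0
```

Call:
send_rows(moves=[{"slide": [1, 0.7, 0], "turn": 0, "gripper": 1}, {"slide": [1, 0.7, 0], "turn": 0, "gripper": 1}, {"slide": [1, 0.7, 0], "turn": 0, "gripper": 1}, {"slide": [1, 0.7, 0], "turn": 0, "gripper": 1}, {"slide": [1, 0.7, 0], "turn": 0, "gripper": 1}])

```text
time_s: 2.13
tcp_pos: [0.4795, 0.345, 0.2269]
eef_rot: [180.0, -0.0, -23.5]
contact_force: [-0.5, 0.7, 0.9]
gripper_width: 0.0877
gripper_force: 0.0
```

Call:
send_rows(moves=[{"slide": [0.9, 0.9, 0], "turn": 0, "gripper": 1}, {"slide": [0.9, 0.9, 0], "turn": 0, "gripper": 1}, {"slide": [0.9, 0.9, 0], "turn": 0, "gripper": 1}, {"slide": [0.9, 0.9, 0], "turn": 0, "gripper": 1}, {"slide": [0.9, 0.9, 0], "turn": 0, "gripper": 1}])

```text
time_s: 2.55
tcp_pos: [0.5489, 0.1679, 0.2269]
eef_rot: [-180.0, -0.0, -23.5]
contact_force: [1.0, 0.7, 0.7]
gripper_width: 0.0878
gripper_force: 0.0
```

Call:
send_rows(moves=[{"slide": [0.5, 1, 0], "turn": 0, "gripper": 1}, {"slide": [0.5, 1, 0], "turn": 0, "gripper": 1}, {"slide": [0.5, 1, 0], "turn": 0, "gripper": 1}, {"slide": [0.5, 1, 0], "turn": 0, "gripper": 1}, {"slide": [0.5, 1, 0], "turn": 0, "gripper": 1}])

```text
time_s: 2.97
tcp_pos: [0.5569, -0.0018, 0.2268]
eef_rot: [179.9, -0.0, -23.7]
contact_force: [-0.3, 0.9, 0.2]
gripper_width: 0.0874
gripper_force: 0.0
```

Call:
send_rows(moves=[{"slide": [0.1, 1, 0.2], "turn": 0, "gripper": 1}, {"slide": [0.1, 1, 0.2], "turn": 0, "gripper": 1}, {"slide": [0.1, 1, 0.2], "turn": 0, "gripper": 1}, {"slide": [0.1, 1, 0.2], "turn": 0, "gripper": 1}, {"slide": [0.1, 1, 0.2], "turn": 0, "gripper": 1}])

```text
time_s: 3.38
tcp_pos: [0.5089, -0.1434, 0.1954]
eef_rot: [179.9, 0.1, -23.6]
contact_force: [0.8, -0.0, -0.8]
gripper_width: 0.0876
gripper_force: 0.0
```

Call:
send_rows(moves=[{"slide": [-0.13, 1, 0.25], "turn": -0.085, "gripper": 1}, {"slide": [-0.13, 1, 0.25], "turn": -0.085, "gripper": 1}, {"slide": [-0.13, 1, 0.25], "turn": -0.085, "gripper": 1}, {"slide": [-0.13, 1, 0.25], "turn": -0.085, "gripper": 1}, {"slide": [-0.13, 1, 0.25], "turn": -0.085, "gripper": 1}])

```text
time_s: 3.8
tcp_pos: [0.4305, -0.2724, 0.1575]
eef_rot: [180.0, 0.2, -16.0]
contact_force: [-0.9, 0.7, 0.9]
gripper_width: 0.0876
gripper_force: 0.0
```

Run:
```python
from h import *
from plant import get_state,optics
s=get_state();print(s['time_s'],s['tcp_pos'],s['eef_rot'])
im=[]
for c in ['side','wrist']:
    d=optics.capture(c);im.append(d['img'][:,:,::-1])
    print(c,d['intrinsics'][0],d['origin'],d['attitude'])
    for n in ['board','dial','handle','handle_end']:
        for r in optics.look_for(c,n)[:2]: print(n,np.round(r['location'],3),round(r['p'],2))
cv2.imwrite('pics/w1.png',im[1]);cv2.imwrite('pics/s1.png',im[0])
cv2.imwrite('pics/sw.png',np.hstack([cv2.resize(i,(400,300),interpolation=cv2.INTER_AREA) for i in im]))
plan(s['tcp_pos'],s['eef_rot'],[[.432,-.273,.1,-15.8]])
```

```text
3.8 [ 0.43046327 -0.27237184  0.15750468] [179.99550206   0.18326476 -15.98407348]
side [356.45533121   0.         256.2690242 ] [ 0.1326982  -0.34226043  0.71365708] [-143.34057042    0.32965671  -44.98799553]
board [ 0.453 -0.282  0.012] 0.83
board [ 0.24  -0.233  0.016] 0.73
dial [ 0.23  -0.231  0.017] 0.67
dial [ 0.522 -0.283  0.016] 0.6
handle [ 0.453 -0.283  0.012] 0.81
handle [ 0.243 -0.235  0.018] 0.74
handle_end [ 0.453 -0.283  0.006] 0.58
handle_end [ 0.243 -0.238  0.019] 0.56
wrist [316.60228605   0.         256.55756961] [ 0.50703857 -0.29028292  0.31796259] [ 1.64221917e+02  1.54614793e-02 -1.05673904e+02]
board [ 0.496 -0.29   0.01 ] 0.75
board [ 0.291 -0.266  0.014] 0.69
dial [ 0.526 -0.3    0.014] 0.92
dial [ 0.288 -0.243  0.022] 0.62
handle [ 0.29  -0.274  0.012] 0.94
handle [ 0.5   -0.292  0.01 ] 0.57
handle_end [ 0.501 -0.289  0.012] 0.64
handle_end [ 0.283 -0.273  0.012] 0.56
[0.432, -0.273, 0.1, -15.8] slide [0.0122, 0.0012, 0.3833] turn -0.002 mm 57.5
```

View pics/sw.png

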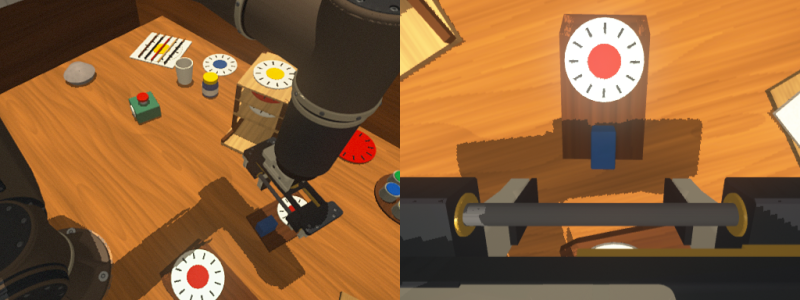

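The wrist view shows the small board straight ahead, its handle centred between the fingers at about column 203 of 400. I need a closer look at the gripper body's shape.

Run:
```python
from h import *
from plant import get_state,optics
im=cv2.imread('pics/s1.png')[165:315,300:450]
d=optics.capture('top');cv2.imwrite('pics/t1.png',d['img'][:,:,::-1])
s=get_state();u=proj(d,[s['tcp_pos']])[0].astype(int);print(u)
t=d['img'][:,:,::-1][u[1]-75:u[1]+75,u[0]-75:u[0]+75]
cv2.imwrite('pics/z2.png',cv2.resize(np.hstack([im,t]),(800,400),interpolation=cv2.INTER_CUBIC))
sd=optics.capture('side');M=R.from_euler('xyz',s['eef_rot'],degrees=True).as_matrix()
P=s['tcp_pos']+np.array([[0,0,0],[39,96.5,-66],[-39,96.5,-66],[39,-96.5,-66],[-39,-96.5,-66]])/1000@M.T
print(((proj(sd,P)-[300,165])*400/150).round(), ((proj(d,P)-u+75)*400/150+[400,0]).round())
```

```text
[353 201]
[[144. 250.]
 [342. 307.]
 [230. 378.]
 [119.  57.]
 [ 18. 107.]] [[601. 202.]
 [719. 189.]
 [699. 263.]
 [537. 134.]
 [516. 207.]]
```

View pics/z2.png

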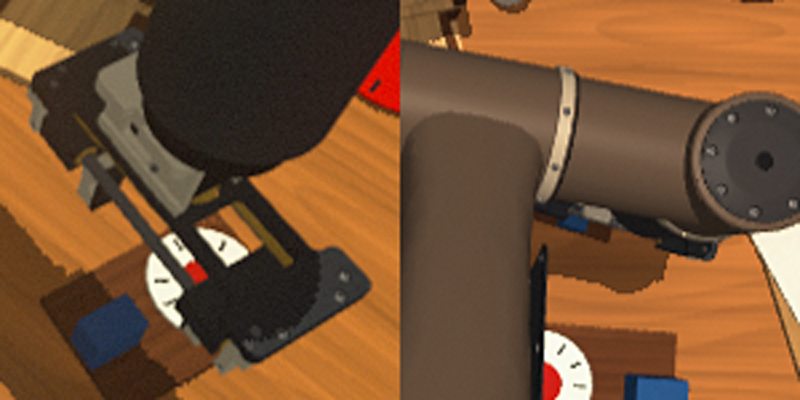

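Call:
send_rows(moves=[{"slide": [0.1, -1, -0.8], "turn": 0, "gripper": 1}, {"slide": [0.1, -1, -0.8], "turn": 0, "gripper": 1}, {"slide": [0.1, -1, -0.8], "turn": 0, "gripper": 1}, {"slide": [0.1, -1, -0.8], "turn": 0, "gripper": 1}, {"slide": [0.1, -1, -0.8], "turn": 0, "gripper": 1}])

```text
time_s: 4.82
tcp_pos: [0.4908, -0.1274, 0.2821]
eef_rot: [-179.9, -0.2, -15.7]
contact_force: [1.9, -0.0, 1.2]
gripper_width: 0.0876
gripper_force: 0.0
```

Call:
send_rows(moves=[{"slide": [0, -0.9, -0.8], "turn": -0.38, "gripper": 1}, {"slide": [0, -0.9, -0.8], "turn": -0.38, "gripper": 1}, {"slide": [0, -0.9, -0.8], "turn": -0.38, "gripper": 1}, {"slide": [0, -0.9, -0.8], "turn": -0.38, "gripper": 1}, {"slide": [0, -0.9, -0.8], "turn": -0.38, "gripper": 1}])

```text
time_s: 5.23
tcp_pos: [0.5277, 0.0035, 0.4032]
eef_rot: [180.0, -0.3, 18.9]
contact_force: [1.0, -0.7, 1.0]
gripper_width: 0.0877
gripper_force: 0.0
```

Call:
send_rows(moves=[{"slide": [0, 0, -0.7], "turn": -0.3, "gripper": 1}, {"slide": [0, 0, -0.7], "turn": -0.3, "gripper": 1}, {"slide": [0, 0, -0.7], "turn": -0.3, "gripper": 1}, {"slide": [0, 0, -0.7], "turn": -0.3, "gripper": 1}, {"slide": [0, 0, -0.7], "turn": -0.3, "gripper": 1}])

```text
time_s: 5.65
tcp_pos: [0.5263, 0.0008, 0.5054]
eef_rot: [179.9, -0.1, 45.7]
contact_force: [-0.1, 0.1, -0.7]
gripper_width: 0.0877
gripper_force: 0.0
```

Run:
```python
from h import *
from plant import get_state,optics
s=get_state();print(s['time_s'],s['tcp_pos'],s['eef_rot'])
d=optics.capture('side');cv2.imwrite('pics/s2.png',d['img'][:,:,::-1])
M=R.from_euler('xyz',s['eef_rot'],degrees=True).as_matrix()
u0=proj(d,[s['tcp_pos']])[0];o=(u0-[100,150]).astype(int)
o=np.clip(o,0,[512-200,384-170]);print(u0,o)
cv2.imwrite('pics/z3.png',cv2.resize(d['img'][o[1]:o[1]+170,o[0]:o[0]+200,::-1],(800,680//1),interpolation=cv2.INTER_CUBIC)[:600])
for z in [0,66,90,120,150,180]:
  P=s['tcp_pos']+np.array([[0,-96.5,-z],[0,96.5,-z],[-39,-96.5,-z],[-39,96.5,-z]])/1000@M.T
  print(z,((proj(d,P)-o)*4).round().tolist())
```

```text
5.65 [0.52626823 0.00081469 0.50544328] [ 1.79936439e+02 -1.45668658e-01  4.57034015e+01]
[283.87790407 -30.11859636] [183   0]
0 [[116.0, -117.0], [691.0, -124.0], [108.0, -63.0], [713.0, -71.0]]
66 [[92.0, -358.0], [739.0, -366.0], [82.0, -311.0], [767.0, -319.0]]
90 [[82.0, -461.0], [760.0, -469.0], [71.0, -418.0], [790.0, -427.0]]
120 [[68.0, -605.0], [789.0, -613.0], [55.0, -568.0], [823.0, -577.0]]
150 [[52.0, -768.0], [821.0, -777.0], [37.0, -740.0], [860.0, -750.0]]
180 [[33.0, -954.0], [859.0, -964.0], [16.0, -938.0], [903.0, -949.0]]
```

View pics/z3.png

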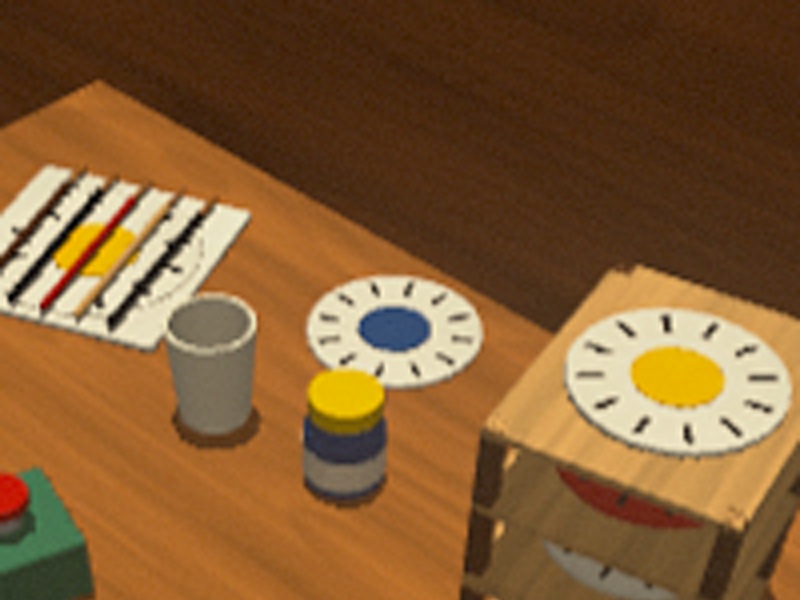

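The gripper is above this camera's frame, so I'll lower it.

Call:
send_rows(moves=[{"slide": [0, 0, 1], "turn": 0, "gripper": 1}, {"slide": [0, 0, 1], "turn": 0, "gripper": 1}, {"slide": [0, 0, 1], "turn": 0, "gripper": 1}, {"slide": [0, 0, 1], "turn": 0, "gripper": 1}, {"slide": [0, 0, 1], "turn": 0, "gripper": 1}])

```text
time_s: 6.12
tcp_pos: [0.5225, 0.0001, 0.3471]
eef_rot: [-179.6, 0.5, 45.2]
contact_force: [0.7, -0.1, -0.7]
gripper_width: 0.0876
gripper_force: 0.0
```

Run:
```python
from h import *
from plant import get_state,optics
s=get_state();print(s['time_s'],s['tcp_pos'],s['eef_rot'])
d=optics.capture('side');cv2.imwrite('pics/s3.png',d['img'][:,:,::-1])
M=R.from_euler('xyz',s['eef_rot'],degrees=True).as_matrix()
u0=proj(d,[s['tcp_pos']])[0];o=(u0-[100,130]).astype(int)
o=np.clip(o,0,[512-200,384-150]);print(u0,o)
cv2.imwrite('pics/z4.png',cv2.resize(d['img'][o[1]:o[1]+150,o[0]:o[0]+200,::-1],(800,600),interpolation=cv2.INTER_CUBIC))
for z in [0,66,90,120,150,180]:
  P=s['tcp_pos']+np.array([[0,-96.5,-z],[0,96.5,-z],[-39,-96.5,-z],[-39,96.5,-z]])/1000@M.T
  print(z,((proj(d,P)-o)*4).round().tolist())
```

```text
6.1167 [5.22486088e-01 6.82277675e-05 3.47056315e-01] [-179.61371379    0.53139492   45.20780605]
[277.41713981  72.76807101] [177   0]
0 [[173.0, 291.0], [630.0, 291.0], [168.0, 349.0], [643.0, 348.0]]
66 [[160.0, 144.0], [660.0, 143.0], [153.0, 200.0], [675.0, 200.0]]
90 [[154.0, 83.0], [672.0, 82.0], [147.0, 139.0], [689.0, 138.0]]
120 [[147.0, -0.0], [689.0, -0.0], [139.0, 55.0], [707.0, 54.0]]
150 [[138.0, -91.0], [707.0, -91.0], [130.0, -38.0], [728.0, -38.0]]
180 [[129.0, -191.0], [728.0, -192.0], [119.0, -141.0], [750.0, -141.0]]
```

View pics/z4.png

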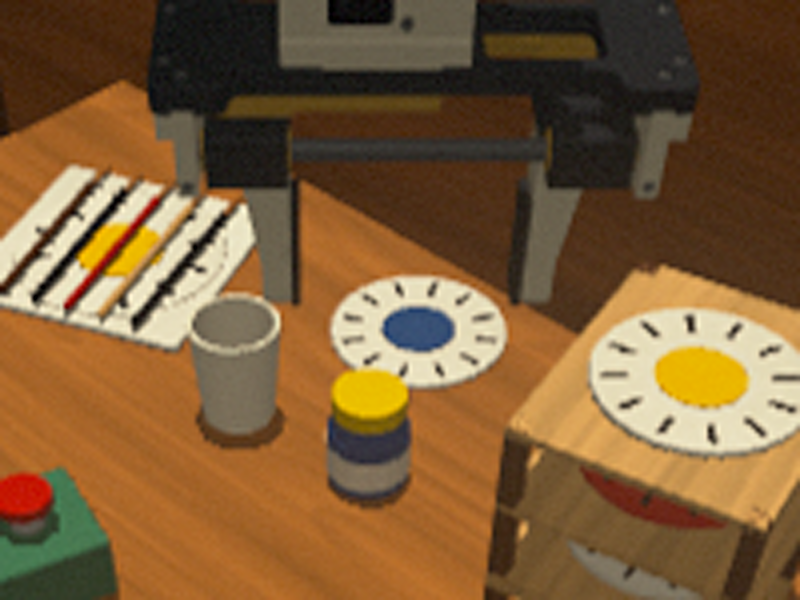

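That picture shows the gripper body clearly: an end-plate at about ±97 mm (pixels 155–695) with legs and carriages just above the fingers. It would hit the rack's flush front before the fingertips could push the handle home. My plan:

1. Insert the small board as far as the gripper can go.
2. Push it the rest of the way with the larger board, held by its handle and sliding on the curb tops.

First I'll refine the pose of both boards.

Run:
```python
from h import *
from plant import get_state,optics
t=optics.capture('top')
w={'intrinsics':np.array([[316.602,0,256.5576],[0,316.602,0],[0,0,1]]),'origin':[0.50703857,-0.29028292,0.31796259],'attitude':[164.221917,0.0154613,-105.673904]}
w['intrinsics'][1,2]=optics.capture('wrist')['intrinsics'][1][2]
b=[[85,46,10],[85,-46,10],[-85,-52,10],[-85,52,10]]
px=(np.array([[563,15],[647,15],[643,160],[562,158]])-[400,0])*1.28
q,e=fit([(w,b,px)],[.49,-.29,-.27]);print(q,np.degrees(q[2]),e.round(1).tolist())
im=cv2.imread('pics/w1.png').astype(int);m=((im[:,:,0]>im[:,:,2]+40)&(im[:,:,0]>70)).astype(np.uint8)
n,l,st,c=cv2.connectedComponentsWithStats(m);print([ (st[i].tolist(),c[i].round(1)) for i in range(1,n) if st[i][4]>150])
print('pred handle top',proj(w,place(q,[[-40,14,50],[-40,-14,50],[-85,-14,50],[-85,14,50]])).round())
im=cv2.imread('pics/top0.png').astype(int)
m=((im.max(2)<110)&(im[:,:,2]>im[:,:,0]+5)).astype(np.uint8);m[:235]=0;m[310:]=0;m[:,:300]=0;m[:,390:]=0
m=cv2.morphologyEx(m,cv2.MORPH_OPEN,np.ones((3,3)))
ct=max(cv2.findContours(m,0,2)[0],key=cv2.contourArea);r=cv2.minAreaRect(ct);print(r)
for p in cv2.boxPoints(r): print(p,ray(t,p,.010)[:2].round(4))
bl=((im[:,:,0]>im[:,:,2]+40)).astype(np.uint8);bl[:235]=0;bl[310:]=0;bl[:,:358]=0;bl[:,395:]=0
y,x=np.nonzero(bl);r=cv2.minAreaRect(np.c_[x,y].astype(np.float32));print(r)
for p in cv2.boxPoints(r): print(p,ray(t,p,.05)[:2].round(4))
s=get_state();plan(s['tcp_pos'],s['eef_rot'],[[*place(q,[[-62.5,0,0]])[0][:2],.1,np.degrees(q[2])]])
```

```text
[ 0.49302418 -0.29033746 -0.28628428] -16.40288081121087 [[1.0, -1.2], [-1.3, 0.3], [-0.8, -0.2], [1.0, 1.1]]
[([245, 168, 31, 48, 1460], array([259.8, 191.4]))]
pred handle top [[244. 168.]
 [277. 168.]
 [275. 218.]
 [244. 217.]]
((358.4492492675781, 284.2106628417969), (42.10700607299805, 17.455528259277344), 4.085616588592529)
[336.82742 291.41626] [ 0.1607 -0.2539]
[338.07108 274.00507] [ 0.2149 -0.2577]
[380.07108 277.00507] [ 0.2082 -0.3908]
[378.82742 294.41626] [ 0.154  -0.3866]
((373.9646911621094, 273.45880126953125), (22.855560302734375, 12.118047714233398), 4.398705005645752)
[362.1059 278.6235] [ 0.2065 -0.323 ]
[363.03528 266.54117] [ 0.2432 -0.3259]
[385.8235 268.2941] [ 0.2393 -0.3962]
[384.8941  280.37643] [ 0.2026 -0.3931]
[np.float64(0.43306794576612184), np.float64(-0.27268810085785106), 0.1, np.float64(-16.40288081121087)] slide [-1.7329, 0.8333, 1.7039] turn 0.686 mm 385.4
```

Call:
send_rows(moves=[{"slide": [-0.9, 0.4, 0.5], "turn": 0.35, "gripper": 1}, {"slide": [-0.9, 0.4, 0.5], "turn": 0.35, "gripper": 1}, {"slide": [-0.9, 0.4, 0.5], "turn": 0.35, "gripper": 1}, {"slide": [-0.9, 0.4, 0.5], "turn": 0.35, "gripper": 1}, {"slide": [-0.9, 0.4, 0.5], "turn": 0.35, "gripper": 1}])

```text
time_s: 6.68
tcp_pos: [0.4714, -0.1415, 0.2782]
eef_rot: [-180.0, 0.1, 13.3]
contact_force: [-0.1, 1.6, -1.0]
gripper_width: 0.0875
gripper_force: 0.0
```

Run:
```python
from h import *
from plant import get_state
s=get_state();plan(s['tcp_pos'],s['eef_rot'],[[.4331,-.2727,.1,-16.4]])
```

```text
[0.4331, -0.2727, 0.1, -16.4] slide [-0.4473, 0.7934, 1.1886] turn 0.3295 mm 224.6
```

Call:
send_rows(moves=[{"slide": [-0.45, 0.79, 0.8], "turn": 0.33, "gripper": 1}, {"slide": [-0.45, 0.79, 0.8], "turn": 0.33, "gripper": 1}, {"slide": [-0.45, 0.79, 0.8], "turn": 0.33, "gripper": 1}, {"slide": [-0.45, 0.79, 0.8], "turn": 0.33, "gripper": 1}, {"slide": [-0.45, 0.79, 0.8], "turn": 0.33, "gripper": 1}])

```text
time_s: 7.1
tcp_pos: [0.4359, -0.2716, 0.1576]
eef_rot: [180.0, 0.1, -16.4]
contact_force: [-1.0, 0.2, 0.1]
gripper_width: 0.0878
gripper_force: 0.0
```

Call:
send_rows(moves=[{"slide": [0, 0, 0.39], "turn": 0, "gripper": 1}, {"slide": [0, 0, 0.39], "turn": 0, "gripper": 1}, {"slide": [0, 0, 0.39], "turn": 0, "gripper": 1}, {"slide": [0, 0, 0.39], "turn": 0, "gripper": 1}, {"slide": [0, 0, 0.39], "turn": 0, "gripper": 1}])

```text
time_s: 7.52
tcp_pos: [0.4392, -0.2696, 0.103]
eef_rot: [180.0, -0.2, -15.7]
contact_force: [0.7, -0.0, 0.4]
gripper_width: 0.0877
gripper_force: 0.0
```

Run:
```python
from h import *
from plant import get_state
s=get_state();print(s['time_s'],s['tcp_pos'],s['eef_rot']);plan(s['tcp_pos'],s['eef_rot'],[[.4331,-.2727,.018,-16.4]])
```

```text
7.5167 [ 0.43921211 -0.26955991  0.10297548] [179.97778266  -0.20962238 -15.71069475]
[0.4331, -0.2727, 0.018, -16.4] slide [-0.0356, 0.031, 0.5664] turn 0.0077 mm 85.3
```

Call:
send_rows(moves=[{"slide": [-0.03, 0.02, 0.56], "turn": 0, "gripper": 1}, {"slide": [-0.03, 0.02, 0.56], "turn": 0, "gripper": 1}, {"slide": [-0.03, 0.02, 0.56], "turn": 0, "gripper": 1}, {"slide": [-0.03, 0.02, 0.56], "turn": 0, "gripper": 1}, {"slide": [-0.03, 0.02, 0.56], "turn": 0, "gripper": 1}])

```text
time_s: 7.93
tcp_pos: [0.434, -0.2712, 0.0191]
eef_rot: [180.0, -0.2, -15.7]
contact_force: [-0.0, 0.1, 1.0]
gripper_width: 0.0877
gripper_force: 0.0
```

Call:
send_rows(newtons=40, moves=[{"slide": [0, 0, 0], "turn": 0, "gripper": 0}, {"slide": [0, 0, 0], "turn": 0, "gripper": 0}, {"slide": [0, 0, 0], "turn": 0, "gripper": 0}, {"slide": [0, 0, 0], "turn": 0, "gripper": 0}, {"slide": [0, 0, 0], "turn": 0, "gripper": 0}])

```text
time_s: 8.35
tcp_pos: [0.4322, -0.2709, 0.0173]
eef_rot: [-180.0, -0.1, -15.8]
contact_force: [-0.4, 0.3, -0.4]
gripper_width: 0.0596
gripper_force: 0.0
```

Call:
send_rows(moves=[{"slide": [0, 0, 0], "turn": 0, "gripper": 0}, {"slide": [0, 0, 0], "turn": 0, "gripper": 0}, {"slide": [0, 0, 0], "turn": 0, "gripper": 0}, {"slide": [0, 0, 0], "turn": 0, "gripper": 0}, {"slide": [0, 0, 0], "turn": 0, "gripper": 0}])

```text
time_s: 8.77
tcp_pos: [0.4317, -0.2708, 0.0165]
eef_rot: [180.0, 0.0, -15.8]
contact_force: [-0.2, -1.1, -0.2]
gripper_width: 0.0275
gripper_force: 39.9
```

Call:
send_rows(moves=[{"slide": [0, 0, -0.1], "turn": 0, "gripper": 0}, {"slide": [0, 0, -0.2], "turn": 0, "gripper": 0}, {"slide": [0, 0, -0.3], "turn": 0, "gripper": 0}, {"slide": [0, 0, -0.4], "turn": 0, "gripper": 0}, {"slide": [0, 0, -0.4], "turn": 0, "gripper": 0}])

```text
time_s: 9.18
tcp_pos: [0.4327, -0.2711, 0.0785]
eef_rot: [180.0, -0.2, -15.8]
contact_force: [0.0, 0.4, -4.8]
gripper_width: 0.0282
gripper_force: 39.9
```

Run:
```python
from h import *
from plant import get_state
s=get_state();print(s['tcp_pos'],s['eef_rot'],s['contact_force'],s['gripper_width']);plan(s['tcp_pos'],s['eef_rot'],[[.429,-.106,.08,12.9]])
```

```text
[ 0.43274368 -0.27106607  0.07846154] [ 1.79998724e+02 -1.51317724e-01 -1.57572996e+01] [ 0.02779549  0.38488693 -4.8264121 ] 0.028184767735798033
[0.429, -0.106, 0.08, 12.9] slide [-0.3228, -1.0523, -0.0111] turn -0.3184 mm 165.1
```

Call:
send_rows(moves=[{"slide": [-0.08, -0.25, 0], "turn": -0.08, "gripper": 0}, {"slide": [-0.16, -0.5, 0], "turn": -0.16, "gripper": 0}, {"slide": [-0.24, -0.75, 0], "turn": -0.24, "gripper": 0}, {"slide": [-0.32, -1, 0], "turn": -0.318, "gripper": 0}, {"slide": [-0.32, -1, 0], "turn": -0.318, "gripper": 0}])

```text
time_s: 9.6
tcp_pos: [0.4255, -0.1085, 0.0757]
eef_rot: [-179.9, 0.0, 13.6]
contact_force: [0.4, -1.4, -4.9]
gripper_width: 0.0277
gripper_force: 40.0
```

Run:
```python
from h import *
from plant import get_state,optics
d=optics.capture('wrist');t=optics.capture('top')
s=get_state();print(s['time_s'],s['tcp_pos'],s['eef_rot'],s['contact_force'],s['gripper_width'])
q=[.7245,-.0385,np.radians(12.9)]
P=[[-150,75,12],[-150,-75,12],[-80,75,12],[-80,-75,12],[-80,75,199],[-80,-75,199],[-150,60,24],[-150,-60,24],[-80,55,24],[-80,-55,24]]
print(proj(d,place(q,P)).round().tolist())
a=d['img'][:,:,::-1].copy()
for p in proj(d,place(q,P)): cv2.circle(a,tuple(int(v) for v in p),2,(255,255,0),-1)
b=t['img'][90:240,230:380,::-1].copy()
b=cv2.resize(b,(384,384),interpolation=cv2.INTER_CUBIC)
for p in (proj(t,place(q,P))-[230,90])*2.56: cv2.circle(b,tuple(int(v) for v in p),2,(255,255,0),-1)
o=np.hstack([a,b]);o=cv2.resize(o,(800,int(384*800/o.shape[1])),interpolation=cv2.INTER_AREA);cv2.imwrite('pics/wt2.png',o);cv2.imwrite('pics/w2.png',d['img'][:,:,::-1]);np.save('w2.npy',np.array([d['origin'],d['attitude']]))
```

```text
9.7 [ 0.42568527 -0.11172045  0.07570028] [-1.79977039e+02  8.54313478e-02  1.30600813e+01] [-0.31723165 -0.12432052 -5.36880241] 0.027766435004158364
[[131.0, -40.0], [379.0, -37.0], [118.0, -191.0], [395.0, -186.0], [3170.0, 6271.0], [-2758.0, 6448.0], [149.0, -49.0], [361.0, -46.0], [148.0, -211.0], [365.0, -208.0]]
```

View pics/wt2.png

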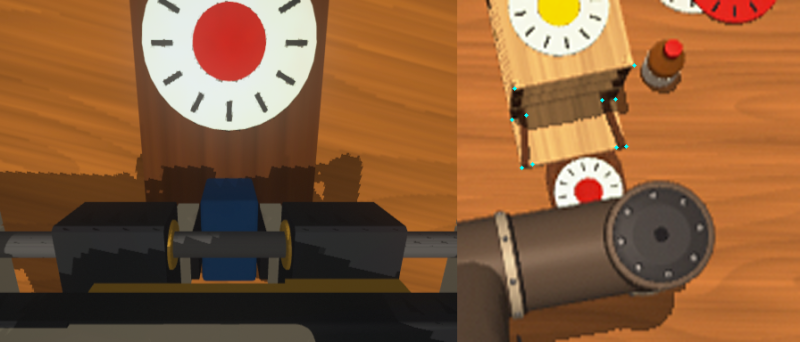

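The top overlay fits the rack: the predicted porch corners at (522,167) and (626,147) land on the picture's corners. The board is held centred, clear of the porch and pointing at it. Now I'll lower it and slide it in.

Call:
send_rows(moves=[{"slide": [0, -0.03, 0.1], "turn": 0, "gripper": 0}, {"slide": [0, -0.03, 0.2], "turn": 0, "gripper": 0}, {"slide": [0, -0.03, 0.29], "turn": 0, "gripper": 0}, {"slide": [0, -0.03, 0.29], "turn": 0, "gripper": 0}, {"slide": [0, -0.03, 0.29], "turn": 0, "gripper": 0}])

```text
time_s: 10.12
tcp_pos: [0.4242, -0.1101, 0.0321]
eef_rot: [-180.0, 0.2, 12.7]
contact_force: [0.5, -0.4, -3.9]
gripper_width: 0.0275
gripper_force: 40.0
```

```bash
cat >> h.py <<'E'
Q=[.7245,-.0385,np.radians(12.9)]
def inrack(p):
    c,s=np.cos(Q[2]),np.sin(Q[2]);d=np.array(p[:2])-Q[:2]
    return (1000*np.array([c*d[0]+s*d[1],-s*d[0]+c*d[1],p[2]])).round(1)
E
python3 - <<'E'
from h import *
from plant import get_state
s=get_state();print(s['eef_rot'],s['contact_force'],inrack(s['tcp_pos']))
E
```

```text
[-179.99383744    0.19324373   12.72106302] [ 0.48349479 -0.38666124 -3.92400311] [-308.7   -2.7   32.1]
```

Call:
send_rows(moves=[{"slide": [0.06, -0.015, 0], "turn": 0, "gripper": 0}, {"slide": [0.12, -0.015, 0], "turn": 0, "gripper": 0}, {"slide": [0.18, -0.015, 0], "turn": 0, "gripper": 0}, {"slide": [0.24, -0.015, 0], "turn": 0, "gripper": 0}, {"slide": [0.3, -0.015, 0], "turn": 0, "gripper": 0}])

```text
time_s: 10.53
tcp_pos: [0.4704, -0.0965, 0.0334]
eef_rot: [180.0, -0.1, 12.9]
contact_force: [-0.3, 0.1, -4.6]
gripper_width: 0.0275
gripper_force: 40.0
```

Call:
send_rows(moves=[{"slide": [0.06, 0, 0], "turn": 0, "gripper": 0}, {"slide": [0.12, 0, 0], "turn": 0, "gripper": 0}, {"slide": [0.18, 0, 0], "turn": 0, "gripper": 0}, {"slide": [0.24, 0, 0], "turn": 0, "gripper": 0}, {"slide": [0.24, 0, 0], "turn": 0, "gripper": 0}])

```text
time_s: 10.95
tcp_pos: [0.5063, -0.0883, 0.0331]
eef_rot: [180.0, -0.1, 12.9]
contact_force: [0.4, 0.5, -4.9]
gripper_width: 0.0275
gripper_force: 40.0
```

Run:
```python
from h import *
from plant import get_state,optics
s=get_state();print(s['time_s'],s['eef_rot'],s['contact_force'],s['moment'],inrack(s['tcp_pos']))
```

```text
10.95 [ 1.79974788e+02 -8.18206269e-02  1.28918379e+01] [ 0.37749021  0.54160349 -4.883932  ] [-0.11291037  0.07635735 -0.00863254] [-2.238e+02  2.000e-01  3.310e+01]
```

Call:
send_rows(moves=[{"slide": [0.05, 0, 0.01], "turn": 0, "gripper": 0}, {"slide": [0.1, 0, 0.01], "turn": 0, "gripper": 0}, {"slide": [0.15, 0, 0.01], "turn": 0, "gripper": 0}, {"slide": [0.2, 0, 0.01], "turn": 0, "gripper": 0}, {"slide": [0.2, 0, 0.01], "turn": 0, "gripper": 0}])

```text
time_s: 11.37
tcp_pos: [0.5352, -0.0817, 0.0317]
eef_rot: [180.0, -0.1, 12.9]
contact_force: [0.6, -0.0, -4.8]
gripper_width: 0.0274
gripper_force: 40.0
```

Call:
send_rows(moves=[{"slide": [0.04, 0, 0], "turn": 0, "gripper": 0}, {"slide": [0.08, 0, 0], "turn": 0, "gripper": 0}, {"slide": [0.12, 0, 0], "turn": 0, "gripper": 0}, {"slide": [0.12, 0, 0], "turn": 0, "gripper": 0}, {"slide": [0.12, 0, 0], "turn": 0, "gripper": 0}])

```text
time_s: 11.78
tcp_pos: [0.5509, -0.078, 0.0315]
eef_rot: [-180.0, 0.0, 12.8]
contact_force: [-0.8, -0.1, -4.7]
gripper_width: 0.028
gripper_force: 40.0
```

Run:
```python
from h import *
from plant import get_state,optics
s=get_state();print(s['time_s'],s['eef_rot'],s['contact_force'],s['moment'],inrack(s['tcp_pos']))
d=optics.capture('wrist');cv2.imwrite('pics/w3.png',d['img'][:,:,::-1])
```

```text
11.7833 [-1.79997657e+02  3.84348064e-04  1.28491622e+01] [-0.75089861 -0.05089989 -4.73382257] [-0.11158325  0.31788164 -0.02544181] [-178.     0.2   31.5]
```

View pics/w3.png

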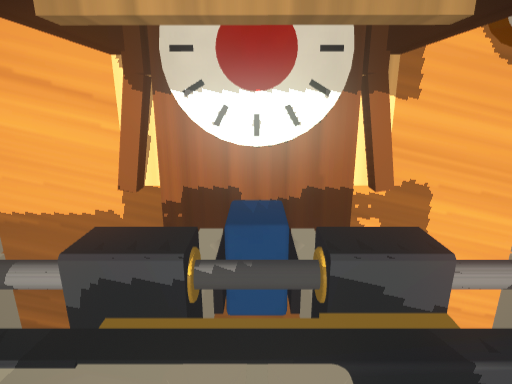

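The board lies centred between the dark curbs (columns 150–355), with its front under the roof and the handle in the fingers at (257,255). I'll set it down, release and rise.

Call:
send_rows(moves=[{"slide": [0, 0, 0.007], "turn": 0, "gripper": 0}, {"slide": [0, 0, 0.013], "turn": 0, "gripper": 0}, {"slide": [0, 0, 0.018], "turn": 0, "gripper": 0}, {"slide": [0, 0, 0.018], "turn": 0, "gripper": 0}, {"slide": [0, 0, 0.018], "turn": 0, "gripper": 0}])

```text
time_s: 12.25
tcp_pos: [0.5501, -0.0783, 0.0292]
eef_rot: [-180.0, 0.0, 12.8]
contact_force: [-5.2, -1.2, 1.6]
gripper_width: 0.0279
gripper_force: 40.0
```

Call:
send_rows(moves=[{"slide": [0, 0, 0], "turn": 0, "gripper": 1}, {"slide": [0, 0, 0], "turn": 0, "gripper": 1}, {"slide": [0, 0, 0], "turn": 0, "gripper": 1}, {"slide": [0, 0, 0], "turn": 0, "gripper": 1}, {"slide": [0, 0, 0], "turn": 0, "gripper": 1}])

```text
time_s: 12.67
tcp_pos: [0.551, -0.078, 0.029]
eef_rot: [180.0, -0.0, 12.9]
contact_force: [0.7, -0.2, -0.5]
gripper_width: 0.0555
gripper_force: 0.0
```

Call:
send_rows(moves=[{"slide": [0, 0, 0], "turn": 0, "gripper": 1}, {"slide": [0, 0, -0.1], "turn": 0, "gripper": 1}, {"slide": [0, 0, -0.3], "turn": 0, "gripper": 1}, {"slide": [0, 0, -0.5], "turn": 0, "gripper": 1}, {"slide": [0, 0, -0.7], "turn": 0, "gripper": 1}])

```text
time_s: 13.08
tcp_pos: [0.5503, -0.0782, 0.1348]
eef_rot: [180.0, 0.1, 12.9]
contact_force: [0.2, 1.0, -0.6]
gripper_width: 0.0858
gripper_force: 0.0
```

Run:
```python
from h import *
from plant import get_state,optics
s=get_state();print(s['joints'],s['contact_force'],inrack(s['tcp_pos']),s['gripper_width'])
plan(s['tcp_pos'],s['eef_rot'],[[.42,-.23,.13,12.9],[.30,-.33,.13,50],[.223,-.36,.13,86]])
```

```text
[ 1.21006198e+01  1.39514720e+01 -2.16354418e+01  4.46462996e-03
 -5.44683457e+01  9.07514851e+01] [ 0.23348759  1.02268397 -0.60122132] [-178.6    0.2  134.8] 0.08579112622204037
[0.42, -0.23, 0.13, 12.9] slide [-1.0722, 0.7934, 0.0333] turn -0.0005 mm 200.1
[0.3, -0.33, 0.13, 50] slide [-0.9286, 0.4712, 0.0009] turn -0.4122 mm 156.2
[0.223, -0.36, 0.13, 86] slide [-0.4832, -0.2647, 0.0005] turn -0.4 mm 82.6
```

Call:
send_rows(moves=[{"slide": [-1, 0.8, -0.1], "turn": 0.39, "gripper": 1}, {"slide": [-1, 0.8, -0.1], "turn": 0.39, "gripper": 1}, {"slide": [-1, 0.8, -0.1], "turn": 0.39, "gripper": 1}, {"slide": [-1, 0.8, -0.1], "turn": 0.39, "gripper": 1}, {"slide": [-1, 0.8, -0.1], "turn": 0.39, "gripper": 1}])

```text
time_s: 13.5
tcp_pos: [0.4287, -0.2302, 0.1493]
eef_rot: [-180.0, -0.0, -22.7]
contact_force: [-0.3, 0.1, 0.0]
gripper_width: 0.0877
gripper_force: 0.0
```

Run:
```python
from h import *
from plant import get_state,optics
s=get_state();print(s['tcp_pos'],s['eef_rot'])
plan(s['tcp_pos'],s['eef_rot'],[[.33,-.33,.16,-58],[.24,-.365,.16,-90]])
```

```text
[ 0.42866453 -0.23018865  0.14930679] [-1.79992783e+02 -1.21390951e-02 -2.26503183e+01]
[0.33, -0.33, 0.16, -58] slide [-0.3508, 0.8674, -0.0715] turn 0.3928 mm 140.8
[0.24, -0.365, 0.16, -90] slide [-0.1201, 0.6325, -0.0001] turn 0.3556 mm 96.6
```

Call:
send_rows(moves=[{"slide": [-0.35, 0.87, 0], "turn": 0.39, "gripper": 1}, {"slide": [-0.35, 0.87, 0], "turn": 0.39, "gripper": 1}, {"slide": [-0.35, 0.87, 0], "turn": 0.39, "gripper": 1}, {"slide": [-0.35, 0.87, 0], "turn": 0.39, "gripper": 1}, {"slide": [-0.35, 0.87, 0], "turn": 0.39, "gripper": 1}])

```text
time_s: 13.92
tcp_pos: [0.3304, -0.3311, 0.1489]
eef_rot: [180.0, 0.0, -57.9]
contact_force: [0.4, -0.5, -0.0]
gripper_width: 0.0878
gripper_force: 0.0
```

Call:
send_rows(moves=[{"slide": [-0.12, 0.6, 0], "turn": 0.38, "gripper": 1}, {"slide": [-0.12, 0.6, 0], "turn": 0.38, "gripper": 1}, {"slide": [-0.12, 0.6, 0], "turn": 0.38, "gripper": 1}, {"slide": [-0.12, 0.6, 0], "turn": 0.38, "gripper": 1}, {"slide": [-0.12, 0.6, 0], "turn": 0.38, "gripper": 1}])

```text
time_s: 14.33
tcp_pos: [0.2466, -0.3632, 0.1491]
eef_rot: [-180.0, -0.0, -92.0]
contact_force: [1.3, 0.0, -0.3]
gripper_width: 0.0876
gripper_force: 0.0
```

Run:
```python
from h import *
from plant import get_state,optics
s=get_state();print(s['tcp_pos'],s['eef_rot'],s['joints'])
w=optics.capture('wrist');t=optics.capture('top')
for n,d in (('w4',w),('t4',t)): cv2.imwrite(f'pics/{n}.png',d['img'][:,:,::-1])
for d,z in ((w,.05),(t,.05)):
    im=d['img'].astype(int);m=((im[:,:,2]>im[:,:,0]+40)&(im[:,:,2]>70)).astype(np.uint8)
    n,l,st,c=cv2.connectedComponentsWithStats(m)
    for i in range(1,n):
        if st[i][4]>60: print(st[i].tolist(),ray(d,c[i],z)[:2].round(4))
u=proj(t,[[.2,-.33,.02]])[0].astype(int)-[60,56];print('off',u)
a=cv2.resize(t['img'][u[1]:u[1]+112,u[0]:u[0]+120,::-1],(411,384),interpolation=cv2.INTER_CUBIC)
o=np.hstack([w['img'][:,:,::-1],a]);o=cv2.resize(o,(800,int(384*800/o.shape[1])),interpolation=cv2.INTER_AREA);cv2.imwrite('pics/wt4.png',o);print(o.shape)
```

```text
[ 0.24660112 -0.36319183  0.14907524] [-1.79970480e+02 -1.94805139e-02 -9.20370566e+01] [-2.99144579e+01  1.89680937e+00 -3.41747773e+01  4.22941455e-03
 -5.38932109e+01  2.78749150e+01]
[263, 154, 50, 81, 3712] [ 0.2225 -0.3635]
[167, 64, 18, 17, 228] [0.8441 0.2734]
[396, 100, 12, 12, 112] [ 0.7526 -0.4493]
[279, 157, 11, 16, 129] [ 0.5532 -0.0775]
off [301 223]
(332, 800, 3)
```

View pics/wt4.png

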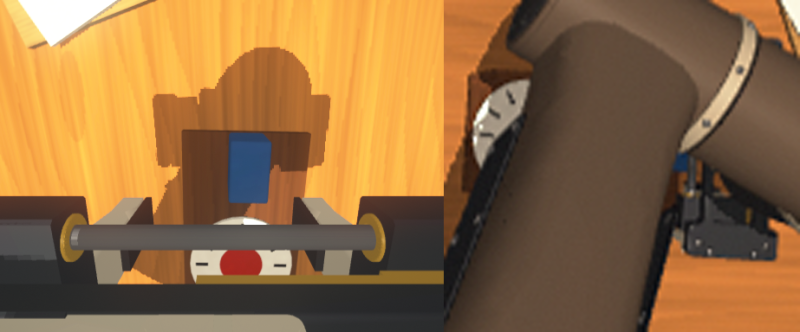

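The wrist view shows the large board's rear edge and its blue handle, centred at about (250,170) and left of the finger gap's centre. I'll shift 24 mm along tool y and grip it.

Call:
send_rows(moves=[{"slide": [0, 0.16, 0], "turn": 0.013, "gripper": 1}, {"slide": [0, 0.16, 0.1], "turn": 0.013, "gripper": 1}, {"slide": [0, 0.16, 0.3], "turn": 0.013, "gripper": 1}, {"slide": [0, 0.16, 0.4], "turn": 0.013, "gripper": 1}, {"slide": [0, 0.16, 0.4], "turn": 0.013, "gripper": 1}])

```text
time_s: 14.85
tcp_pos: [0.2219, -0.3607, 0.0863]
eef_rot: [179.8, 0.2, -92.5]
contact_force: [0.5, 1.1, -0.0]
gripper_width: 0.0878
gripper_force: 0.0
```

Run:
```python
from h import *
from plant import get_state,optics
w=optics.capture('wrist');s=get_state();print(s['tcp_pos'],s['eef_rot'])
im=w['img'].astype(int);m=((im[:,:,2]>im[:,:,0]+40)&(im[:,:,2]>70)).astype(np.uint8)
n,l,st,c=cv2.connectedComponentsWithStats(m)
for i in range(1,n):
    if st[i][4]>100:
        print(st[i].tolist());y,x=np.nonzero(l==i);P=cv2.boxPoints(cv2.minAreaRect(np.c_[x,y].astype(np.float32)))
        print([ray(w,p,.05)[:2].round(4).tolist() for p in P])
plan(s['tcp_pos'],s['eef_rot'],[[.2225,-.3635,.02,-93.2]])
```

```text
[ 0.22280477 -0.361458    0.08787574] [ 1.79829647e+02  9.67526786e-02 -9.25386129e+01]
[225, 165, 64, 95, 5698]
[[0.2412, -0.3991], [0.202, -0.3974], [0.203, -0.3325], [0.2458, -0.3345]]
[0.2225, -0.3635, 0.02, -93.2] slide [0.0145, 0.0001, 0.4525] turn 0.0073 mm 67.9
```

Call:
send_rows(newtons=60, moves=[{"slide": [0.03, 0, 0.15], "turn": 0.007, "gripper": 1}, {"slide": [0.03, 0, 0.3], "turn": 0.007, "gripper": 1}, {"slide": [0.03, 0, 0.45], "turn": 0.007, "gripper": 1}, {"slide": [0.03, 0, 0.45], "turn": 0.007, "gripper": 1}, {"slide": [0.03, 0, 0.45], "turn": 0.007, "gripper": 0}])

```text
time_s: 15.32
tcp_pos: [0.2235, -0.3667, 0.0218]
eef_rot: [179.9, 0.0, -93.2]
contact_force: [-0.0, -0.0, 0.7]
gripper_width: 0.0844
gripper_force: 0.0
```

Call:
send_rows(moves=[{"slide": [0, 0, 0], "turn": 0, "gripper": 0}, {"slide": [0, 0, 0], "turn": 0, "gripper": 0}, {"slide": [0, 0, 0], "turn": 0, "gripper": 0}, {"slide": [0, 0, 0], "turn": 0, "gripper": 0}, {"slide": [0, 0, 0], "turn": 0, "gripper": 0}])

```text
time_s: 15.73
tcp_pos: [0.2238, -0.3669, 0.0221]
eef_rot: [-179.9, -0.0, -93.3]
contact_force: [1.0, 0.1, 0.7]
gripper_width: 0.0534
gripper_force: 0.0
```

Call:
send_rows(moves=[{"slide": [0, 0, 0], "turn": 0, "gripper": 0}, {"slide": [0, 0, 0], "turn": 0, "gripper": 0}, {"slide": [0, 0, 0], "turn": 0, "gripper": 0}, {"slide": [0, 0, 0], "turn": 0, "gripper": 0}, {"slide": [0, 0, 0], "turn": 0, "gripper": 0}])

```text
time_s: 16.15
tcp_pos: [0.2226, -0.3665, 0.0215]
eef_rot: [179.9, 0.0, -93.3]
contact_force: [-3.9, 0.6, 6.3]
gripper_width: 0.037
gripper_force: 60.0
```

Call:
send_rows(moves=[{"slide": [0, 0, -0.05], "turn": 0, "gripper": 0}, {"slide": [0, 0, -0.1], "turn": 0, "gripper": 0}, {"slide": [0, 0, -0.2], "turn": 0, "gripper": 0}, {"slide": [0, 0, -0.3], "turn": 0, "gripper": 0}, {"slide": [0, 0, -0.3], "turn": 0, "gripper": 0}])

```text
time_s: 16.57
tcp_pos: [0.2247, -0.3675, 0.0687]
eef_rot: [-179.8, -0.1, -93.3]
contact_force: [1.5, -0.6, -8.2]
gripper_width: 0.037
gripper_force: 60.0
```

Run:
```python
from h import *
from plant import get_state,optics
for c in('wrist','top'):
    d=optics.capture(c);cv2.imwrite(f'pics/{c}5.png',d['img'][:,:,::-1])
s=get_state();print(s['tcp_pos'],s['eef_rot'],s['contact_force'],s['moment'],s['gripper_width'],s['gripper_force'])
```

```text
[ 0.22369259 -0.36659982  0.06654655] [-1.79904383e+02 -2.65315669e-02 -9.33808666e+01] [ -0.36930436   0.10041727 -11.11320693] [-0.76754612  0.00185759 -0.0257805 ] 0.03750242940269369 59.97440814971924
```

```bash
cat >> h.py <<'E'
def blobs(d,ch,mn=25):
    im=d['img'].astype(int);o=[c for c in range(3) if c!=ch]
    m=((im[:,:,ch]-im[:,:,o].max(2)>70)&(im[:,:,ch]>90)).astype(np.uint8)
    n,l,st,c=cv2.connectedComponentsWithStats(m)
    return [(st[i].tolist(),c[i]) for i in range(1,n) if st[i][4]>mn]
E
python3 - <<'E'
from h import *
from plant import get_state,optics
for c in('wrist','top','side'):
    d=optics.capture(c);print(c)
    for b in blobs(d,0): print('red',b[0],ray(d,b[1],.015)[:2].round(3))
    for n in ['dial','board','handle']:
        for r in optics.look_for(c,n)[:3]: print(n,np.round(r['location'],3),round(r['p'],2))
E
```

```text
wrist
red [129, 6, 310, 224, 20335] [ 0.194 -0.425]
red [0, 11, 21, 13, 32] [ 0.366 -0.499]
red [103, 65, 14, 45, 113] [ 0.313 -0.457]
red [268, 173, 3, 14, 28] [ 0.215 -0.391]
red [43, 214, 90, 38, 145] [ 0.349 -0.363]
red [374, 219, 9, 7, 29] [ 0.139 -0.355]
red [476, 259, 33, 1, 33] [ 0.055 -0.322]
red [13, 289, 31, 2, 31] [ 0.401 -0.317]
red [470, 289, 31, 3, 32] [ 0.057 -0.297]
red [22, 328, 29, 1, 29] [ 0.404 -0.282]
board [ 0.224 -0.382  0.065] 0.71
handle [ 0.228 -0.388  0.064] 0.88
top
red [14, 44, 479, 340, 105339] [0.419 0.048]
red [410, 92, 12, 12, 112] [ 0.791 -0.509]
red [272, 133, 11, 10, 78] [ 0.647 -0.057]
red [159, 178, 14, 13, 135] [0.488 0.297]
dial [ 0.634 -0.06   0.024] 0.66
dial [ 0.259 -0.186  0.064] 0.5
board [ 0.259 -0.176  0.051] 0.97
board [ 0.593 -0.066  0.019] 0.69
handle [ 0.591 -0.068  0.024] 0.81
handle [ 0.26  -0.179  0.053] 0.71
handle [ 0.635 -0.063  0.024] 0.17
side
red [240, 38, 81, 52, 615] [0.911 0.342]
red [29, 103, 260, 262, 31768] [0.266 0.091]
red [366, 120, 146, 264, 15597] [ 0.718 -0.358]
red [334, 122, 24, 10, 88] [0.821 0.004]
red [239, 332, 29, 31, 706] [ 0.237 -0.224]
board [ 0.235 -0.229  0.061] 0.86
handle [ 0.233 -0.231  0.062] 0.66
```

Call:
send_rows(moves=[{"slide": [-0.05, -0.12, 0], "turn": 0.07, "gripper": 0}, {"slide": [-0.1, -0.25, 0], "turn": 0.14, "gripper": 0}, {"slide": [-0.15, -0.38, 0], "turn": 0.21, "gripper": 0}, {"slide": [-0.2, -0.5, 0], "turn": 0.28, "gripper": 0}, {"slide": [-0.25, -0.62, 0], "turn": 0.35, "gripper": 0}])

```text
time_s: 17.68
tcp_pos: [0.3189, -0.3341, 0.0662]
eef_rot: [179.9, -0.0, -125.2]
contact_force: [-0.3, -0.3, -9.0]
gripper_width: 0.0376
gripper_force: 59.9
```

Run:
```python
from h import *
from plant import get_state,optics
s=get_state();print(s['contact_force'],s['moment'],s['gripper_width'],s['joints'])
plan(s['tcp_pos'],s['eef_rot'],[[.4453,-.2976,.07,-167.1]])
```

```text
[-0.33887376 -0.28187548 -8.99694363] [-0.65888343  0.34991209 -0.02004817] 0.03758591265119755 [-2.17945102e+01  1.06906692e+01 -3.75249622e+01  5.19781221e-03
 -4.18391112e+01 -1.33701060e+01]
[0.4453, -0.2976, 0.07, -167.1] slide [-0.6842, -0.5487, -0.0257] turn 0.466 mm 131.6
```

Call:
send_rows(moves=[{"slide": [-0.1, -0.08, 0], "turn": 0.07, "gripper": 0}, {"slide": [-0.25, -0.2, 0], "turn": 0.14, "gripper": 0}, {"slide": [-0.4, -0.32, 0], "turn": 0.21, "gripper": 0}, {"slide": [-0.55, -0.44, 0], "turn": 0.28, "gripper": 0}, {"slide": [-0.68, -0.55, 0], "turn": 0.35, "gripper": 0}])

```text
time_s: 18.1
tcp_pos: [0.4451, -0.2972, 0.0659]
eef_rot: [179.9, -0.1, -156.6]
contact_force: [1.3, -0.0, -9.0]
gripper_width: 0.0372
gripper_force: 59.9
```

Call:
send_rows(moves=[{"slide": [0, 0, 0.05], "turn": 0.06, "gripper": 0}, {"slide": [0, 0, 0.1], "turn": 0.116, "gripper": 0}, {"slide": [0, 0, 0.15], "turn": 0.116, "gripper": 0}, {"slide": [0, 0, 0.2], "turn": 0.116, "gripper": 0}, {"slide": [0, 0, 0.25], "turn": 0.116, "gripper": 0}])

```text
time_s: 18.52
tcp_pos: [0.4435, -0.298, 0.0279]
eef_rot: [180.0, -0.1, -166.6]
contact_force: [-0.6, -0.1, -8.8]
gripper_width: 0.0374
gripper_force: 59.9
```

Run:
```python
from h import *
from plant import get_state,optics
s=get_state();print(s['time_s'],s['tcp_pos'],s['eef_rot'],s['contact_force'],s['moment'],s['gripper_width'],inrack(s['tcp_pos']))
```

```text
18.5167 [ 0.44352229 -0.2979719   0.02787579] [ 1.79955562e+02 -8.28308852e-02 -1.66640272e+02] [-0.55724619 -0.06529472 -8.80171813] [-0.1676437   0.72714747  0.02821211] 0.03735325865799182 [-331.8 -190.2   27.9]
```

Call:
send_rows(moves=[{"slide": [0, 0, 0.015], "turn": 0, "gripper": 0}, {"slide": [0, 0, 0.03], "turn": 0, "gripper": 0}, {"slide": [0, 0, 0.042], "turn": 0, "gripper": 0}, {"slide": [0, 0, 0.042], "turn": 0, "gripper": 0}, {"slide": [0, 0, 0.042], "turn": 0, "gripper": 1}])

```text
time_s: 18.93
tcp_pos: [0.4456, -0.2987, 0.0238]
eef_rot: [-179.9, 0.2, -166.7]
contact_force: [0.2, 0.2, 0.8]
gripper_width: 0.0402
gripper_force: 0.0
```

Call:
send_rows(moves=[{"slide": [0, 0, 0], "turn": 0, "gripper": 1}, {"slide": [0, 0, 0], "turn": 0, "gripper": 1}, {"slide": [0, 0, 0], "turn": 0, "gripper": 1}, {"slide": [0, 0, 0], "turn": 0, "gripper": 1}, {"slide": [0, 0, 0], "turn": 0, "gripper": 1}])

```text
time_s: 19.35
tcp_pos: [0.4449, -0.2982, 0.0229]
eef_rot: [-180.0, 0.0, -166.8]
contact_force: [-0.1, -0.3, 0.1]
gripper_width: 0.0719
gripper_force: 0.0
```

Call:
send_rows(moves=[{"slide": [0, 0, -0.1], "turn": 0, "gripper": 1}, {"slide": [0, 0, -0.3], "turn": 0, "gripper": 1}, {"slide": [0, 0, -0.5], "turn": 0, "gripper": 1}, {"slide": [0, 0, -0.75], "turn": 0, "gripper": 1}, {"slide": [0, 0, -0.75], "turn": 0, "gripper": 1}])

```text
time_s: 19.77
tcp_pos: [0.4482, -0.2997, 0.1422]
eef_rot: [-179.6, 0.5, -166.7]
contact_force: [1.4, -0.7, 0.3]
gripper_width: 0.0877
gripper_force: 0.0
```

Run:
```python
from h import *
from plant import get_state,optics
t=optics.capture('top')
s=get_state();print(s['time_s'],s['tcp_pos'],s['eef_rot'],s['contact_force'])
for n,ch in(('blue',2),('red',0)):
  for b in blobs(t,ch):
    if b[0][4]<400:print(n,b[0],ray(t,b[1],.062)[:2].round(4),inrack(ray(t,b[1],.062 if ch==2 else .026)))
plan(s['tcp_pos'],s['eef_rot'],[[*place(Q,[[-200,0,0]])[0][:2],.13,-167.1]])
```

```text
19.8167 [ 0.44709072 -0.29900585  0.13920878] [-179.75058495    0.39153638 -166.74775561] [ 0.28424068  0.16921114 -0.43482877]
blue [396, 101, 11, 11, 91] [ 0.7485 -0.4447] [ -67.3 -401.3   62. ]
red [410, 92, 12, 12, 112] [ 0.7754 -0.4905] [ -43.1 -468.7   26. ]
red [271, 133, 12, 10, 79] [ 0.637  -0.0535] [-81.5   0.8  26. ]
red [159, 178, 14, 13, 135] [0.483  0.2878] [-157.4  378.1   26. ]
red [282, 210, 7, 31, 45] [ 0.3706 -0.083 ] [-355.1   32.4   26. ]
[np.float64(0.5295477611617556), np.float64(-0.08315002320219028), 0.13, -167.1] slide [-0.8645, 1.275, 0.0618] turn 0.0039 mm 231.3
```

Call:
send_rows(moves=[{"slide": [-0.35, 0.64, 0], "turn": 0, "gripper": 0}, {"slide": [-0.35, 0.64, 0], "turn": 0, "gripper": 0}, {"slide": [-0.35, 0.64, 0], "turn": 0, "gripper": 0}, {"slide": [-0.35, 0.64, 0], "turn": 0, "gripper": 0}, {"slide": [-0.35, 0.64, 0], "turn": 0, "gripper": 0}])

```text
time_s: 20.23
tcp_pos: [0.4738, -0.1914, 0.1346]
eef_rot: [180.0, -0.0, -166.6]
contact_force: [-0.3, -0.4, 0.1]
gripper_width: 0.06
gripper_force: 0.0
```

Call:
send_rows(moves=[{"slide": [-0.35, 0.64, 0], "turn": 0.004, "gripper": 0}, {"slide": [-0.35, 0.64, 0], "turn": 0.004, "gripper": 0}, {"slide": [-0.35, 0.64, 0], "turn": 0.004, "gripper": 0}, {"slide": [-0.35, 0.64, 0], "turn": 0.004, "gripper": 0}, {"slide": [-0.35, 0.64, 0], "turn": 0.004, "gripper": 0}])

```text
time_s: 20.65
tcp_pos: [0.5028, -0.0868, 0.1346]
eef_rot: [180.0, -0.0, -167.1]
contact_force: [0.5, -0.4, -0.7]
gripper_width: 0.0265
gripper_force: 0.0
```

Run:
```python
from h import *
from plant import get_state,optics
s=get_state();print(s['time_s'],s['tcp_pos'],s['eef_rot'],s['gripper_width'],inrack(s['tcp_pos']))
plan(s['tcp_pos'],s['eef_rot'],[[*place(Q,[[-228,0,0]])[0][:2],.03,-167.1]])
```

```text
20.65 [ 0.50280573 -0.08677603  0.13455092] [ 1.79997492e+02 -4.72410389e-02 -1.67061497e+02] 0.026466105977617314 [-226.9    2.4  134.6]
[np.float64(0.5022544477244015), np.float64(-0.08940102645049691), 0.03, -167.1] slide [0.0069, -0.0163, 0.697] turn 0.0004 mm 104.6
```

Lower behind the handle, then push slowly (tool −x is into the rack).

Call:
send_rows(moves=[{"slide": [0.01, -0.016, 0.15], "turn": 0, "gripper": 0}, {"slide": [0.01, -0.016, 0.35], "turn": 0, "gripper": 0}, {"slide": [0.01, -0.016, 0.55], "turn": 0, "gripper": 0}, {"slide": [0.01, -0.016, 0.7], "turn": 0, "gripper": 0}, {"slide": [0.01, -0.016, 0.7], "turn": 0, "gripper": 0}])

```text
time_s: 21.07
tcp_pos: [0.498, -0.0917, 0.0258]
eef_rot: [180.0, -0.5, -167.3]
contact_force: [-0.5, -0.7, -0.5]
gripper_width: 0.0009
gripper_force: 0.0
```

Call:
send_rows(moves=[{"slide": [-0.05, 0, 0], "turn": 0, "gripper": 0}, {"slide": [-0.1, 0, 0], "turn": 0, "gripper": 0}, {"slide": [-0.14, 0, 0], "turn": 0, "gripper": 0}, {"slide": [-0.17, 0, 0], "turn": 0, "gripper": 0}, {"slide": [-0.2, 0, 0], "turn": 0, "gripper": 0}])

```text
time_s: 21.48
tcp_pos: [0.5306, -0.0835, 0.0311]
eef_rot: [-180.0, -0.1, -167.2]
contact_force: [-6.6, -2.2, 5.9]
gripper_width: 0.0002
gripper_force: 3.6
```

Call:
send_rows(moves=[{"slide": [-0.04, 0, 0], "turn": 0, "gripper": 0}, {"slide": [-0.08, 0, 0], "turn": 0, "gripper": 0}, {"slide": [-0.12, 0, 0], "turn": 0, "gripper": 0}, {"slide": [-0.16, 0, 0], "turn": 0, "gripper": 0}, {"slide": [-0.2, 0, 0], "turn": 0, "gripper": 0}])

```text
time_s: 21.9
tcp_pos: [0.5599, -0.0767, 0.031]
eef_rot: [-180.0, -0.1, -167.2]
contact_force: [-6.9, -0.9, 7.0]
gripper_width: 0.0008
gripper_force: 3.7
```

Run:
```python
from h import *
from plant import get_state,optics
s=get_state();print(s['time_s'],s['eef_rot'],s['contact_force'],s['moment'],inrack(s['tcp_pos']))
```

```text
21.9 [-1.79999719e+02 -7.51355959e-02 -1.67160407e+02] [-6.94776753 -0.90218416  7.030164  ] [-0.54676607  2.38368342  0.04646171] [-169.    -0.5   31. ]
```

Call:
send_rows(moves=[{"slide": [-0.03, 0, -0.012], "turn": 0, "gripper": 0}, {"slide": [-0.06, 0, -0.012], "turn": 0, "gripper": 0}, {"slide": [-0.09, 0, -0.012], "turn": 0, "gripper": 0}, {"slide": [-0.12, 0, -0.012], "turn": 0, "gripper": 0}, {"slide": [-0.12, 0, -0.012], "turn": 0, "gripper": 0}])

```text
time_s: 22.32
tcp_pos: [0.5788, -0.0724, 0.0323]
eef_rot: [-180.0, 0.0, -167.1]
contact_force: [-2.5, -1.4, 2.5]
gripper_width: 0.0007
gripper_force: 1.2
```

Run:
```python
from h import *
from plant import get_state,optics
t=optics.capture('top');s=get_state();print(s['time_s'],s['eef_rot'],s['contact_force'],s['moment'],inrack(s['tcp_pos']))
cv2.imwrite('pics/t6.png',t['img'][:,:,::-1])
for b in blobs(t,0,10):
    if b[0][4]<400 and 230<b[1][0]<330:print(b[0],inrack(ray(t,b[1],.026)))
w=optics.capture('wrist');sd=optics.capture('side')
for c in ('side','top'):
  for n in('dial','board'):
    for r in optics.look_for(c,n): print(c,n,np.round(r['location'],3),inrack(r['location']),round(r['p'],2))
```

```text
22.3667 [-1.79988377e+02  7.50459967e-02 -1.67136655e+02] [-1.66210775 -0.49825693  1.12229638] [-0.24739152  0.40000295 -0.03966601] [-149.5   -0.5   32.3]
[242, 159, 11, 6, 39] [-138.4  109.5   26. ]
side dial [ 0.573 -0.268  0.019] [-199.3 -190.    18.6] 0.94
side board [ 0.604 -0.095  0.023] [-130.   -28.4   22.7] 0.64
side board [ 0.516 -0.283  0.012] [-258.3 -191.8   12.2] 0.56
top dial [ 0.58  -0.263  0.021] [-190.7 -186.4   20.8] 0.62
top board [ 0.526 -0.272  0.009] [-245.1 -183.2    9.1] 0.72
```

Call:
send_rows(moves=[{"slide": [-0.03, 0, 0], "turn": 0, "gripper": 0}, {"slide": [-0.06, 0, 0], "turn": 0, "gripper": 0}, {"slide": [-0.09, 0, 0], "turn": 0, "gripper": 0}, {"slide": [-0.12, 0, 0], "turn": 0, "gripper": 0}, {"slide": [-0.15, 0, 0], "turn": 0, "gripper": 0}])

```text
time_s: 23.08
tcp_pos: [0.598, -0.068, 0.0318]
eef_rot: [180.0, -0.2, -167.2]
contact_force: [-7.9, -2.3, 5.9]
gripper_width: 0.0005
gripper_force: 3.8
```

Call:
send_rows(moves=[{"slide": [0.05, 0, 0], "turn": 0, "gripper": 0}, {"slide": [0.15, 0, 0], "turn": 0, "gripper": 0}, {"slide": [0.3, 0, -0.1], "turn": 0, "gripper": 0}, {"slide": [0.4, 0, -0.4], "turn": 0, "gripper": 0}, {"slide": [0.5, 0, -0.8], "turn": 0, "gripper": 0}])

```text
time_s: 23.5
tcp_pos: [0.5301, -0.0831, 0.126]
eef_rot: [180.0, -0.3, -167.2]
contact_force: [3.0, -0.1, 0.2]
gripper_width: 0.0005
gripper_force: 0.0
```

Run:
```python
from h import *
from plant import get_state,optics
s=get_state();print(s['time_s'],s['tcp_pos'],s['eef_rot'],s['contact_force'],inrack(s['tcp_pos']))
plan(s['tcp_pos'],s['eef_rot'],[[.445,-.298,.14,-166.8]])
```

```text
23.5 [ 0.53005318 -0.08314662  0.12597127] [ 179.96823284   -0.25847956 -167.17324873] [ 2.98636479 -0.08541701  0.18226871] [-1.995e+02 -1.000e-01  1.260e+02]
[0.445, -0.298, 0.14, -166.8] slide [0.8713, -1.2707, -0.0903] turn -0.0041 mm 231.5
```

Call:
send_rows(moves=[{"slide": [0.44, -0.64, -0.09], "turn": 0, "gripper": 1}, {"slide": [0.44, -0.64, -0.09], "turn": 0, "gripper": 1}, {"slide": [0.44, -0.64, -0.09], "turn": 0, "gripper": 1}, {"slide": [0.44, -0.64, -0.09], "turn": 0, "gripper": 1}, {"slide": [0.44, -0.64, -0.09], "turn": 0, "gripper": 1}])

```text
time_s: 23.92
tcp_pos: [0.4894, -0.1923, 0.1407]
eef_rot: [-180.0, 0.1, -167.3]
contact_force: [0.3, 0.4, -0.8]
gripper_width: 0.0281
gripper_force: 0.0
```

Call:
send_rows(moves=[{"slide": [0.44, -0.63, 0], "turn": 0, "gripper": 1}, {"slide": [0.44, -0.63, 0], "turn": 0, "gripper": 1}, {"slide": [0.44, -0.63, 0], "turn": 0, "gripper": 1}, {"slide": [0.44, -0.63, 0], "turn": 0, "gripper": 1}, {"slide": [0.44, -0.63, 0], "turn": 0, "gripper": 1}])

```text
time_s: 24.33
tcp_pos: [0.4464, -0.2983, 0.1398]
eef_rot: [180.0, -0.0, -167.3]
contact_force: [0.2, 0.2, -0.3]
gripper_width: 0.0614
gripper_force: 0.0
```

Run:
```python
from h import *
from plant import get_state,optics
w=optics.capture('wrist');s=get_state();print(s['time_s'],s['tcp_pos'],s['eef_rot'])
for b in blobs(w,2,300):
    y=b[0];print(y,ray(w,b[1],.05)[:2].round(4), [ray(w,p,.05)[:2].round(4).tolist() for p in ((y[0],y[1]),(y[0]+y[2],y[1]+y[3]))])
plan(s['tcp_pos'],s['eef_rot'],[[.445,-.2983,.023,-166.8]])
```

```text
24.3833 [ 0.44682839 -0.2975847   0.13988118] [ 1.79990131e+02  3.07548840e-03 -1.67205220e+02]
[236, 223, 40, 18, 377] [ 0.4813 -0.2983] [[0.4738, -0.311], [0.4823, -0.2745]]
[0.445, -0.2983, 0.023, -166.8] slide [0.013, -0.0021, 0.7792] turn -0.0045 mm 116.9
```

Call:
send_rows(moves=[{"slide": [0.013, 0, 0.1], "turn": -0.0045, "gripper": 1}, {"slide": [0.013, 0, 0.3], "turn": -0.0045, "gripper": 1}, {"slide": [0.013, 0, 0.5], "turn": -0.0045, "gripper": 1}, {"slide": [0.013, 0, 0.68], "turn": -0.0045, "gripper": 1}, {"slide": [0.013, 0, 0.77], "turn": -0.0045, "gripper": 1}])

```text
time_s: 24.8
tcp_pos: [0.444, -0.2961, 0.0217]
eef_rot: [179.9, -0.1, -166.7]
contact_force: [-0.4, -0.3, 0.1]
gripper_width: 0.0876
gripper_force: 0.0
```

Call:
send_rows(moves=[{"slide": [0, 0, 0], "turn": 0, "gripper": 0}, {"slide": [0, 0, 0], "turn": 0, "gripper": 0}, {"slide": [0, 0, 0], "turn": 0, "gripper": 0}, {"slide": [0, 0, 0], "turn": 0, "gripper": 0}, {"slide": [0, 0, 0], "turn": 0, "gripper": 0}])

```text
time_s: 25.22
tcp_pos: [0.4458, -0.2982, 0.0261]
eef_rot: [-179.9, 0.1, -166.7]
contact_force: [0.2, -0.2, 0.1]
gripper_width: 0.0603
gripper_force: 0.0
```

Call:
send_rows(moves=[{"slide": [0, 0, 0], "turn": 0, "gripper": 0}, {"slide": [0, 0, 0], "turn": 0, "gripper": 0}, {"slide": [0, 0, 0], "turn": 0, "gripper": 0}, {"slide": [0, 0, 0], "turn": 0, "gripper": 0}, {"slide": [0, 0, 0], "turn": 0, "gripper": 0}])

```text
time_s: 25.63
tcp_pos: [0.4448, -0.2983, 0.0251]
eef_rot: [-180.0, 0.0, -166.7]
contact_force: [-1.5, 1.9, 4.6]
gripper_width: 0.0371
gripper_force: 60.0
```

Call:
send_rows(moves=[{"slide": [0, 0, -0.05], "turn": 0, "gripper": 0}, {"slide": [0, 0, -0.1], "turn": 0, "gripper": 0}, {"slide": [0, 0, -0.2], "turn": 0, "gripper": 0}, {"slide": [0, 0, -0.35], "turn": 0, "gripper": 0}, {"slide": [0, 0, -0.5], "turn": 0, "gripper": 0}])

```text
time_s: 26.05
tcp_pos: [0.4425, -0.2976, 0.0993]
eef_rot: [179.8, -0.3, -166.8]
contact_force: [0.2, -0.3, -8.5]
gripper_width: 0.0372
gripper_force: 60.0
```

Run:
```python
from h import *
from plant import get_state,optics
s=get_state();print(s['time_s'],s['tcp_pos'],s['eef_rot'],s['contact_force'],s['moment'],s['gripper_width'])
plan(s['tcp_pos'],s['eef_rot'],[[*place(Q,[[-345,0,0]])[0][:2],.1,-167.1]])
```

```text
26.05 [ 0.44251648 -0.2976022   0.09928337] [ 179.84146446   -0.25120864 -166.79669505] [ 0.18414735 -0.33764112 -8.46335224] [-0.2602859   0.44517945 -0.00341906] 0.037160061494207745
[np.float64(0.38820738800402854), np.float64(-0.11552129002377823), 0.1, -167.1] slide [0.0753, 1.2645, -0.0009] turn 0.0034 mm 190.0
```

Call:
send_rows(moves=[{"slide": [0, 0.13, 0], "turn": 0, "gripper": 0}, {"slide": [0, 0.26, 0], "turn": 0, "gripper": 0}, {"slide": [0, 0.39, 0], "turn": 0, "gripper": 0}, {"slide": [0, 0.52, 0], "turn": 0, "gripper": 0}, {"slide": [0, 0.64, 0], "turn": 0, "gripper": 0}])

```text
time_s: 26.47
tcp_pos: [0.4205, -0.2037, 0.0992]
eef_rot: [179.9, -0.2, -166.8]
contact_force: [0.6, 1.5, -9.8]
gripper_width: 0.0376
gripper_force: 60.0
```

Call:
send_rows(moves=[{"slide": [0.01, 0.15, 0], "turn": 0.004, "gripper": 0}, {"slide": [0.01, 0.3, 0], "turn": 0.004, "gripper": 0}, {"slide": [0.01, 0.45, 0], "turn": 0.004, "gripper": 0}, {"slide": [0.01, 0.62, 0], "turn": 0.004, "gripper": 0}, {"slide": [0.01, 0.62, 0], "turn": 0.004, "gripper": 0}])

```text
time_s: 26.88
tcp_pos: [0.3972, -0.1123, 0.0993]
eef_rot: [179.9, -0.1, -167.1]
contact_force: [-1.4, 4.8, -8.1]
gripper_width: 0.0373
gripper_force: 60.1
```

Run:
```python
from h import *
from plant import get_state,optics
t=optics.capture('top');sd=optics.capture('side');cv2.imwrite('pics/t7.png',t['img'][:,:,::-1]);cv2.imwrite('pics/s7.png',sd['img'][:,:,::-1])
s=get_state();print(s['time_s'],s['eef_rot'],s['contact_force'],s['moment'],s['gripper_width'],inrack(s['tcp_pos']))
for c in ('side','top'):
  for n in('dial','board'):
    for r in optics.look_for(c,n): print(c,n,np.round(r['location'],3),inrack(r['location']),round(r['p'],2))
```

```text
26.9833 [ 1.79973409e+02 -8.45818383e-02 -1.67008655e+02] [ 1.44143698 -0.54122967 -8.97508214] [-0.18101413  0.4618396   0.02491525] 0.03738617629986069 [-334.4   -0.9   99.7]
side dial [ 0.55  -0.107  0.089] [-184.9  -28.1   89.2] 0.96
side board [ 0.406 -0.117  0.09 ] [-327.4   -5.2   89.6] 0.96
side board [ 0.665 -0.064  0.024] [-63.9 -11.6  24.1] 0.62
top dial [ 0.53  -0.074  0.094] [-197.6    8.6   93.5] 0.88
top dial [ 0.631 -0.055  0.02 ] [-94.9   4.4  20.5] 0.15
top board [ 0.635 -0.056  0.022] [-91.3   2.7  22.5] 0.94
top board [ 0.533 -0.076  0.089] [-195.     5.9   88.6] 0.89
```

Call:
send_rows(moves=[{"slide": [0, 0, 0.1], "turn": 0, "gripper": 0}, {"slide": [0, 0, 0.2], "turn": 0, "gripper": 0}, {"slide": [0, 0, 0.28], "turn": 0, "gripper": 0}, {"slide": [0, 0, 0.3], "turn": 0, "gripper": 0}, {"slide": [0, 0, 0.3], "turn": 0, "gripper": 0}])

```text
time_s: 27.6
tcp_pos: [0.3992, -0.1154, 0.054]
eef_rot: [-180.0, -0.2, -167.2]
contact_force: [0.4, -0.5, -9.1]
gripper_width: 0.0378
gripper_force: 60.0
```

Call:
send_rows(moves=[{"slide": [-0.02, 0, 0], "turn": 0, "gripper": 0}, {"slide": [-0.04, 0, 0], "turn": 0, "gripper": 0}, {"slide": [-0.06, 0, 0], "turn": 0, "gripper": 0}, {"slide": [-0.08, 0, 0], "turn": 0, "gripper": 0}, {"slide": [-0.1, 0, 0], "turn": 0, "gripper": 0}])

```text
time_s: 28.02
tcp_pos: [0.4149, -0.1112, 0.055]
eef_rot: [180.0, 0.0, -167.1]
contact_force: [-4.6, -1.1, -6.0]
gripper_width: 0.0373
gripper_force: 60.0
```

Run:
```python
from h import *
from plant import get_state,optics
s=get_state();print(s['time_s'],s['eef_rot'],s['contact_force'],s['moment'],s['gripper_width'],inrack(s['tcp_pos']))
```

```text
28.0167 [ 1.79998664e+02  3.56997523e-03 -1.67110004e+02] [-4.63113232 -1.08249085 -6.01394041] [-0.52951435  1.78753708 -0.05472353] 0.03727564183267659 [-318.    -1.7   55. ]
```

Call:
send_rows(moves=[{"slide": [-0.015, 0, 0], "turn": 0, "gripper": 0}, {"slide": [-0.03, 0, 0], "turn": 0, "gripper": 0}, {"slide": [-0.045, 0, 0], "turn": 0, "gripper": 0}, {"slide": [-0.06, 0, 0], "turn": 0, "gripper": 0}, {"slide": [-0.075, 0, 0], "turn": 0, "gripper": 0}])

```text
time_s: 28.43
tcp_pos: [0.4222, -0.1095, 0.0541]
eef_rot: [180.0, -0.3, -167.2]
contact_force: [-10.4, -2.8, -2.3]
gripper_width: 0.0372
gripper_force: 60.0
```

Call:
send_rows(moves=[{"slide": [-0.012, 0, 0], "turn": 0, "gripper": 0}, {"slide": [-0.024, 0, 0], "turn": 0, "gripper": 0}, {"slide": [-0.036, 0, 0], "turn": 0, "gripper": 0}, {"slide": [-0.048, 0, 0], "turn": 0, "gripper": 0}, {"slide": [-0.06, 0, 0], "turn": 0, "gripper": 0}])

```text
time_s: 28.85
tcp_pos: [0.4317, -0.1073, 0.0542]
eef_rot: [180.0, -0.3, -167.2]
contact_force: [-8.2, -2.0, -4.8]
gripper_width: 0.0372
gripper_force: 60.0
```

Run:
```python
from h import *
from plant import get_state,optics
s=get_state();print(s['time_s'],s['eef_rot'],s['contact_force'],s['moment'],s['gripper_width'],inrack(s['tcp_pos']))
```

```text
28.85 [ 179.97226194   -0.2689176  -167.1565802 ] [-8.20428193 -2.01506998 -4.79510443] [-0.57990669  2.92815021  0.04503544] 0.03720241296247416 [-300.8   -1.7   54.2]
```

Call:
send_rows(moves=[{"slide": [-0.012, 0, 0], "turn": 0, "gripper": 0}, {"slide": [-0.024, 0, 0], "turn": 0, "gripper": 0}, {"slide": [-0.036, 0, 0], "turn": 0, "gripper": 0}, {"slide": [-0.048, 0, 0], "turn": 0, "gripper": 0}, {"slide": [-0.06, 0, 0], "turn": 0, "gripper": 0}])

```text
time_s: 29.27
tcp_pos: [0.4404, -0.1053, 0.0542]
eef_rot: [180.0, -0.3, -167.2]
contact_force: [-8.9, -2.2, -5.1]
gripper_width: 0.0373
gripper_force: 60.0
```

Call:
send_rows(moves=[{"slide": [-0.008, 0, 0], "turn": 0, "gripper": 0}, {"slide": [-0.016, 0, 0], "turn": 0, "gripper": 0}, {"slide": [-0.024, 0, 0], "turn": 0, "gripper": 0}, {"slide": [-0.032, 0, 0], "turn": 0, "gripper": 0}, {"slide": [-0.04, 0, 0], "turn": 0, "gripper": 0}])

```text
time_s: 29.68
tcp_pos: [0.4463, -0.104, 0.0542]
eef_rot: [180.0, -0.3, -167.2]
contact_force: [-7.9, -1.3, -4.9]
gripper_width: 0.0374
gripper_force: 60.0
```

Run:
```python
from h import *
from plant import get_state,optics
s=get_state();print(s['time_s'],s['eef_rot'],s['contact_force'],s['moment'],s['gripper_width'],inrack(s['tcp_pos']))
```

```text
29.6833 [ 179.97356721   -0.27291837 -167.15120975] [-7.89314991 -1.25645832 -4.94593042] [-0.70550418  2.96331352  0.04294126] 0.037410273604082875 [-285.8   -1.7   54.2]
```

Now at −286 with a steady drag of about 8 N. Stop is expected near −281.

Call:
send_rows(moves=[{"slide": [-0.006, 0, 0], "turn": 0, "gripper": 0}, {"slide": [-0.012, 0, 0], "turn": 0, "gripper": 0}, {"slide": [-0.018, 0, 0], "turn": 0, "gripper": 0}, {"slide": [-0.022, 0, 0], "turn": 0, "gripper": 0}, {"slide": [-0.026, 0, 0], "turn": 0, "gripper": 0}])

```text
time_s: 30.1
tcp_pos: [0.4492, -0.1033, 0.0541]
eef_rot: [180.0, -0.4, -167.2]
contact_force: [-13.0, -3.6, -0.4]
gripper_width: 0.0373
gripper_force: 60.0
```

Call:
send_rows(moves=[{"slide": [-0.003, 0, 0], "turn": 0, "gripper": 0}, {"slide": [-0.006, 0, 0], "turn": 0, "gripper": 0}, {"slide": [-0.009, 0, 0], "turn": 0, "gripper": 0}, {"slide": [-0.012, 0, 0], "turn": 0, "gripper": 0}, {"slide": [-0.012, 0, 0], "turn": 0, "gripper": 0}])

```text
time_s: 30.52
tcp_pos: [0.4493, -0.1033, 0.0539]
eef_rot: [180.0, -0.5, -167.2]
contact_force: [-14.4, -1.1, -0.9]
gripper_width: 0.0374
gripper_force: 60.0
```

Run:
```python
from h import *
from plant import get_state,optics
optics.capture('top');optics.capture('side')
s=get_state();print(s['time_s'],s['eef_rot'],s['contact_force'],s['moment'],s['gripper_width'],inrack(s['tcp_pos']))
```

```text
30.6167 [ 179.95168993   -0.50380832 -167.1793387 ] [-16.33496972  -2.45048989   0.79580847] [-1.1049571   4.86425865  0.15053765] 0.03744131314701132 [-282.7   -1.7   53.8]
```

The force rises with no further motion, so either the back stop or the rack's posts have been reached. I'll back off and measure the small board's handle.

Call:
send_rows(moves=[{"slide": [0.03, 0, -0.01], "turn": 0, "gripper": 0}, {"slide": [0.1, 0, -0.02], "turn": 0, "gripper": 0}, {"slide": [0.2, 0, -0.03], "turn": 0, "gripper": 0}, {"slide": [0.3, 0, -0.03], "turn": 0, "gripper": 0}, {"slide": [0.35, 0, -0.03], "turn": 0, "gripper": 0}])

```text
time_s: 31.03
tcp_pos: [0.4011, -0.1141, 0.0591]
eef_rot: [180.0, -0.1, -167.1]
contact_force: [-1.2, -1.3, -10.4]
gripper_width: 0.0373
gripper_force: 60.0
```

Run:
```python
from h import *
from plant import get_state,optics
s=get_state();print(s['time_s'],s['contact_force'],inrack(s['tcp_pos']))
for c in('top','side'):
    d=optics.capture(c);cv2.imwrite(f'pics/{c}8.png',d['img'][:,:,::-1])
    im=d['img'].astype(int);m=((im[:,:,2]>im[:,:,0]+10)&(im[:,:,2]>im[:,:,1]+4)).astype(np.uint8)
    n,l,st,ce=cv2.connectedComponentsWithStats(m)
    for i in range(1,n):
        if st[i][4]>8: print(c,st[i].tolist(),ce[i].round(1),inrack(ray(d,ce[i],.042)))
    for x in(-78,-82,-86,-90): print(x,proj(d,place(Q,[[x,14,22],[x,-14,22],[x,14,62],[x,-14,62]])).round(1).tolist())
```

```text
31.0333 [ -1.23047138  -1.27873042 -10.37601901] [-332.2   -1.5   59.1]
top [167, 64, 18, 17, 235] [175.2  72.1] [189.5 278.2  42. ]
top [395, 100, 13, 12, 119] [401.2 105.5] [ -62.3 -409.8   42. ]
top [190, 111, 18, 12, 49] [200.4 118.9] [ 23.2 228.3  42. ]
top [272, 133, 10, 5, 32] [276.6 135.2] [-77.1   1.9  42. ]
-78 [[272.5, 137.6], [281.0, 135.9], [273.3, 134.9], [282.0, 133.1]]
-82 [[272.8, 138.8], [281.3, 137.1], [273.6, 136.1], [282.3, 134.3]]
-86 [[273.0, 140.0], [281.5, 138.3], [273.8, 137.3], [282.6, 135.6]]
-90 [[273.3, 141.2], [281.8, 139.5], [274.1, 138.6], [282.8, 136.8]]
side [318, 157, 17, 17, 175] [325.2 165.3] [-72.1  -0.8  42. ]
side [264, 228, 14, 9, 40] [270.7 231.7] [-304.2   17.5   42. ]
side [494, 233, 18, 17, 236] [503.2 241.2] [ -64.7 -410.2   42. ]
side [259, 234, 19, 24, 301] [267.  245.8] [-337.4    6.7   42. ]
-78 [[317.6, 169.7], [327.8, 174.2], [319.8, 159.1], [330.4, 163.7]]
-82 [[316.9, 170.7], [327.1, 175.3], [319.1, 160.2], [329.6, 164.8]]
-86 [[316.2, 171.8], [326.4, 176.4], [318.4, 161.2], [328.9, 165.9]]
-90 [[315.5, 172.8], [325.7, 177.4], [317.6, 162.3], [328.2, 167.0]]
```

The side view puts the handle's rear face at about −78 to −82 mm. The yaw moment of about 0.1 Nm means the contact was on the handle, not a post. So the board is home, and I'll return the large board to the open table.

Call:
send_rows(moves=[{"slide": [0, 0, -0.1], "turn": 0, "gripper": 0}, {"slide": [0, 0, -0.2], "turn": 0, "gripper": 0}, {"slide": [0, 0, -0.3], "turn": 0, "gripper": 0}, {"slide": [0, -0.15, -0.3], "turn": 0, "gripper": 0}, {"slide": [0, -0.3, -0.3], "turn": 0, "gripper": 0}])

```text
time_s: 31.55
tcp_pos: [0.4156, -0.1574, 0.1059]
eef_rot: [-179.9, 0.3, -166.9]
contact_force: [0.7, -1.8, -8.8]
gripper_width: 0.0371
gripper_force: 60.0
```

Call:
send_rows(moves=[{"slide": [0, -0.2, 0], "turn": 0, "gripper": 0}, {"slide": [0, -0.4, 0], "turn": 0, "gripper": 0}, {"slide": [0, -0.6, 0], "turn": 0, "gripper": 0}, {"slide": [0, -0.8, 0], "turn": 0, "gripper": 0}, {"slide": [0, -1, 0], "turn": 0, "gripper": 0}])

```text
time_s: 31.97
tcp_pos: [0.4479, -0.3057, 0.1042]
eef_rot: [-180.0, 0.0, -167.1]
contact_force: [-0.2, 0.5, -9.7]
gripper_width: 0.0373
gripper_force: 60.0
```

Call:
send_rows(moves=[{"slide": [0, 0, 0.1], "turn": 0, "gripper": 0}, {"slide": [0, 0, 0.2], "turn": 0, "gripper": 0}, {"slide": [0, 0, 0.3], "turn": 0, "gripper": 0}, {"slide": [0, 0, 0.4], "turn": 0, "gripper": 0}, {"slide": [0, 0, 0.45], "turn": 0, "gripper": 0}])

```text
time_s: 32.38
tcp_pos: [0.4466, -0.3039, 0.0348]
eef_rot: [180.0, -0.1, -167.1]
contact_force: [-0.2, 0.8, -9.7]
gripper_width: 0.0371
gripper_force: 60.0
```

Run:
```python
from h import *
from plant import get_state,optics
s=get_state();print(s['time_s'],s['tcp_pos'],s['eef_rot'],s['contact_force'],inrack(s['tcp_pos']))
```

```text
32.3833 [ 0.44658983 -0.30394209  0.03482504] [ 1.79950704e+02 -9.38809249e-02 -1.67120641e+02] [-0.24185294  0.83679921 -9.7460737 ] [-330.2 -196.7   34.8]
```

Call:
send_rows(moves=[{"slide": [0, 0, 0.025], "turn": 0, "gripper": 0}, {"slide": [0, 0, 0.05], "turn": 0, "gripper": 0}, {"slide": [0, 0, 0.063], "turn": 0, "gripper": 0}, {"slide": [0, 0, 0.063], "turn": 0, "gripper": 0}, {"slide": [0, 0, 0.063], "turn": 0, "gripper": 1}])

```text
time_s: 32.8
tcp_pos: [0.4491, -0.3048, 0.0292]
eef_rot: [-179.8, 0.2, -167.1]
contact_force: [0.0, -0.2, -0.1]
gripper_width: 0.0403
gripper_force: 0.0
```

Call:
send_rows(moves=[{"slide": [0, 0, 0], "turn": 0, "gripper": 1}, {"slide": [0, 0, 0], "turn": 0, "gripper": 1}, {"slide": [0, 0, 0], "turn": 0, "gripper": 1}, {"slide": [0, 0, 0], "turn": 0, "gripper": 1}, {"slide": [0, 0, 0], "turn": 0, "gripper": 1}])

```text
time_s: 33.22
tcp_pos: [0.4474, -0.304, 0.0276]
eef_rot: [-180.0, 0.0, -167.1]
contact_force: [0.1, -0.5, -0.3]
gripper_width: 0.0722
gripper_force: 0.0
```

Call:
send_rows(moves=[{"slide": [0, 0, -0.15], "turn": 0, "gripper": 1}, {"slide": [0, 0, -0.4], "turn": 0, "gripper": 1}, {"slide": [0, 0, -0.6], "turn": 0, "gripper": 1}, {"slide": [0, 0, -0.8], "turn": 0, "gripper": 0}, {"slide": [0, 0, -0.9], "turn": 0, "gripper": 0}])

```text
time_s: 33.63
tcp_pos: [0.4484, -0.3046, 0.1664]
eef_rot: [-179.8, 0.2, -167.1]
contact_force: [-0.0, -0.6, 0.3]
gripper_width: 0.0791
gripper_force: 0.0
```

Run:
```python
from h import *
from plant import get_state,optics
t=optics.capture('top');sd=optics.capture('side')
s=get_state();print(s['time_s'],s['tcp_pos'],s['eef_rot'],s['contact_force'],s['joints'])
for d in(t,sd):
  for b in blobs(d,0):
    p=ray(d,b[1],.074)
    if abs(p[0]-.47)<.06 and abs(p[1]-.28)<.06: print(b[0],p.round(4))
for c in('top','side'):
  for r in optics.look_for(c,'plunger_top')+optics.look_for(c,'timer'): print(c,r)
plan(s['tcp_pos'],s['eef_rot'],[[.48,-.15,.2,-167.1],[.48,0,.2,-167.1],[.475,.14,.17,-167.1],[.475,.28,.13,-167.1]])
```

```text
33.7333 [ 0.44879742 -0.30463062  0.16585982] [-179.79975607    0.3131139  -167.07471188] [ 0.58736805  0.06576161 -0.46438156] [-1.34296810e+01  1.07192354e+01 -2.13499825e+01  4.79059058e-02
 -5.75613282e+01 -6.36711442e+01]
[159, 178, 14, 13, 135] [0.4818 0.2854 0.074 ]
top {'location': [0.4764, 0.2788, 0.0479], 'p': 0.8}
side {'location': [0.4772, 0.279, 0.0732], 'p': 0.6}
side {'location': [0.4697, 0.2622, 0.0517], 'p': 0.88}
side {'location': [0.4789, 0.2849, 0.0784], 'p': 0.75}
[0.48, -0.15, 0.2, -167.1] slide [-0.4346, 0.9574, -0.2286] turn 0.0003 mm 161.4
[0.48, 0, 0.2, -167.1] slide [-0.2232, 0.9748, -0.0022] turn -0.0 mm 150.0
[0.475, 0.14, 0.17, -167.1] slide [-0.1748, 0.9179, 0.1978] turn -0.0 mm 143.3
[0.475, 0.28, 0.13, -167.1] slide [-0.2069, 0.9107, 0.2646] turn -0.0 mm 145.6
```

Call:
send_rows(moves=[{"slide": [-0.43, 0.96, -0.23], "turn": 0, "gripper": 0}, {"slide": [-0.43, 0.96, -0.23], "turn": 0, "gripper": 0}, {"slide": [-0.43, 0.96, -0.23], "turn": 0, "gripper": 0}, {"slide": [-0.43, 0.96, -0.23], "turn": 0, "gripper": 0}, {"slide": [-0.43, 0.96, -0.23], "turn": 0, "gripper": 0}])

```text
time_s: 34.35
tcp_pos: [0.4791, -0.1449, 0.1974]
eef_rot: [-180.0, 0.1, -166.9]
contact_force: [0.2, 0.0, 0.7]
gripper_width: 0.0224
gripper_force: 0.0
```

Call:
send_rows(moves=[{"slide": [-0.22, 0.97, 0], "turn": 0, "gripper": 0}, {"slide": [-0.22, 0.97, 0], "turn": 0, "gripper": 0}, {"slide": [-0.22, 0.97, 0], "turn": 0, "gripper": 0}, {"slide": [-0.22, 0.97, 0], "turn": 0, "gripper": 0}, {"slide": [-0.22, 0.97, 0], "turn": 0, "gripper": 0}])

```text
time_s: 34.77
tcp_pos: [0.4771, 0.0033, 0.1958]
eef_rot: [180.0, -0.1, -166.9]
contact_force: [0.1, 0.0, 0.3]
gripper_width: 0.0006
gripper_force: 0.0
```

Call:
send_rows(moves=[{"slide": [-0.18, 0.92, 0.2], "turn": 0, "gripper": 0}, {"slide": [-0.18, 0.92, 0.2], "turn": 0, "gripper": 0}, {"slide": [-0.18, 0.92, 0.2], "turn": 0, "gripper": 0}, {"slide": [-0.18, 0.92, 0.2], "turn": 0, "gripper": 0}, {"slide": [-0.18, 0.92, 0.2], "turn": 0, "gripper": 0}])

```text
time_s: 35.18
tcp_pos: [0.4722, 0.143, 0.1646]
eef_rot: [-179.9, -0.2, -166.9]
contact_force: [0.4, 0.0, 0.6]
gripper_width: 0.0003
gripper_force: 0.0
```

Call:
send_rows(moves=[{"slide": [-0.2, 0.91, 0.2], "turn": 0, "gripper": 0}, {"slide": [-0.2, 0.91, 0.2], "turn": 0, "gripper": 0}, {"slide": [-0.2, 0.91, 0.2], "turn": 0, "gripper": 0}, {"slide": [-0.2, 0.91, 0.2], "turn": 0, "gripper": 0}, {"slide": [-0.2, 0.91, 0.2], "turn": 0, "gripper": 0}])

```text
time_s: 35.6
tcp_pos: [0.4713, 0.2824, 0.1345]
eef_rot: [-179.9, -0.1, -167.0]
contact_force: [-0.7, -0.5, 0.7]
gripper_width: 0.0004
gripper_force: 0.0
```

Run:
```python
from h import *
from plant import get_state,optics
sd=optics.capture('side')
for r in optics.look_for('side','plunger_top'): print(r)
w=optics.capture('wrist')
for r in optics.look_for('wrist','plunger_top'): print(r)
s=get_state();print(s['time_s'],s['tcp_pos'],s['eef_rot'],s['gripper_width'])
plan(s['tcp_pos'],s['eef_rot'],[[.479,.282,.09,-167.1]])
```

```text
{'location': [0.4749, 0.2785, 0.0753], 'p': 0.54}
{'location': [0.4713, 0.2844, 0.0729], 'p': 0.88}
35.8 [0.47148885 0.2789945  0.13636414] [-1.79954199e+02 -6.25654566e-02 -1.67148133e+02] 0.0004989419884824087
[0.479, 0.282, 0.09, -167.1] slide [-0.0536, 0.0086, 0.309] turn -0.0005 mm 47.1
```

Call:
send_rows(moves=[{"slide": [-0.035, 0.01, 0.1], "turn": 0, "gripper": 0}, {"slide": [-0.035, 0.01, 0.2], "turn": 0, "gripper": 0}, {"slide": [-0.035, 0.01, 0.3], "turn": 0, "gripper": 0}, {"slide": [-0.035, 0.01, 0.36], "turn": 0, "gripper": 0}, {"slide": [-0.035, 0.01, 0.38], "turn": 0, "gripper": 0}])

```text
time_s: 36.22
tcp_pos: [0.476, 0.2812, 0.0787]
eef_rot: [-179.9, -0.1, -167.2]
contact_force: [-0.2, 0.1, -0.1]
gripper_width: 0.0004
gripper_force: 0.0
```

Call:
send_rows(moves=[{"slide": [0, 0, 0.02], "turn": 0, "gripper": 0}, {"slide": [0, 0, 0.04], "turn": 0, "gripper": 0}, {"slide": [0, 0, 0.06], "turn": 0, "gripper": 0}, {"slide": [0, 0, 0.075], "turn": 0, "gripper": 0}, {"slide": [0, 0, 0.085], "turn": 0, "gripper": 0}])

```text
time_s: 36.63
tcp_pos: [0.4767, 0.2825, 0.0679]
eef_rot: [-180.0, 0.0, -167.1]
contact_force: [-0.2, -3.7, 7.6]
gripper_width: 0.0006
gripper_force: 3.6
```

Call:
send_rows(moves=[{"slide": [0, 0, 0.008], "turn": 0, "gripper": 0}, {"slide": [0, 0, 0.014], "turn": 0, "gripper": 0}, {"slide": [0, 0, 0.018], "turn": 0, "gripper": 0}, {"slide": [0, 0, 0.022], "turn": 0, "gripper": 0}, {"slide": [0, 0, 0.024], "turn": 0, "gripper": 0}])

```text
time_s: 37.05
tcp_pos: [0.4768, 0.2826, 0.0661]
eef_rot: [-180.0, 0.1, -167.0]
contact_force: [-6.5, -5.9, 25.7]
gripper_width: 0.0005
gripper_force: 12.5
```

At the plunger's stop: z = 66 mm and 26 N. I'll lift off, then check everything.

Call:
send_rows(moves=[{"slide": [0, 0, -0.03], "turn": 0, "gripper": 0}, {"slide": [0, 0, -0.1], "turn": 0, "gripper": 0}, {"slide": [0, 0, -0.3], "turn": 0, "gripper": 0}, {"slide": [0, 0, -0.5], "turn": 0, "gripper": 0}, {"slide": [0, 0, -0.7], "turn": 0, "gripper": 0}])

```text
time_s: 37.47
tcp_pos: [0.4763, 0.2831, 0.1702]
eef_rot: [180.0, 0.0, -167.1]
contact_force: [0.6, 1.2, 0.5]
gripper_width: 0.0004
gripper_force: 0.0
```

Call:
send_rows(moves=[{"slide": [0.3, 0.2, 0], "turn": 0, "gripper": 0}, {"slide": [0.3, 0.2, 0], "turn": 0, "gripper": 0}, {"slide": [0.3, 0.2, 0], "turn": 0, "gripper": 0}, {"slide": [0.3, 0.2, 0], "turn": 0, "gripper": 0}, {"slide": [0.3, 0.2, 0], "turn": 0, "gripper": 0}])

```text
time_s: 37.88
tcp_pos: [0.426, 0.3024, 0.1686]
eef_rot: [180.0, 0.0, -167.1]
contact_force: [0.1, -0.2, -0.3]
gripper_width: 0.0007
gripper_force: 0.0
```

Run:
```python
from h import *
from plant import get_state,optics
s=get_state();print(s['time_s'],s['tcp_pos'],s['contact_force'])
for c in('top','side'):
    d=optics.capture(c);cv2.imwrite(f'pics/{c}9.png',d['img'][:,:,::-1])
    im=d['img'].astype(int);m=((im[:,:,2]>im[:,:,0]+10)&(im[:,:,2]>im[:,:,1]+4)).astype(np.uint8)
    n,l,st,ce=cv2.connectedComponentsWithStats(m)
    for i in range(1,n):
        if st[i][4]>8: print(c,st[i].tolist(),ce[i].round(1),inrack(ray(d,ce[i],.042)))
    for k in('plunger_top','bottle','jar','mug'):
        for r in optics.look_for(c,k)[:1]: print(k,np.round(r['location'],3),round(r['p'],2))
# rack pose re-fit near the porch, by matching the handle's rear outline in the side view
d=optics.capture('side')
for x in(-76,-80,-84,-88):
    a=d['img'];q=proj(d,place(Q,[[x,14,22],[x,-14,22],[x,-14,62],[x+45,-14,62],[x+45,14,62],[x,14,62]]))
    M=np.zeros((384*4,512*4),np.uint8);cv2.fillConvexPoly(M,cv2.convexHull((q*4+2).astype(np.int32)),255)
    M=cv2.resize(M,(512,384),interpolation=cv2.INTER_AREA)/255.
    i=a.astype(int);m=((i[:,:,2]>i[:,:,0]+10)&(i[:,:,2]>i[:,:,1]+4))[150:182,310:345];r=M[150:182,310:345]
    print(x,'rows of visible blue',np.nonzero(m.any(1))[0][[0,-1]]+150,'missed blue',round((m*(1-r)).sum(),1),'lower rows model',np.nonzero((r>.5).any(1))[0][-1]+150)
```

```text
37.8833 [0.42599387 0.30241945 0.16864402] [ 0.09888522 -0.15218316 -0.28216735]
top [167, 64, 18, 17, 235] [175.2  72.1] [189.5 278.2  42. ]
top [395, 100, 13, 12, 119] [401.2 105.5] [ -62.3 -409.8   42. ]
top [190, 111, 18, 12, 49] [200.4 118.9] [ 23.2 228.3  42. ]
top [272, 133, 10, 5, 32] [276.6 135.2] [-77.1   1.9  42. ]
top [346, 188, 19, 22, 295] [354.9 198.6] [-324.  -197.3   42. ]
bottle [ 0.696 -0.183  0.085] 0.78
jar [0.705 0.19  0.079] 0.91
mug [0.704 0.319 0.043] 0.69
side [273, 77, 17, 11, 150] [281.1  81.8] [158.3 255.9  42. ]
side [259, 105, 6, 8, 18] [260.7 109.2] [ 20.4 243.3  42. ]
side [320, 158, 13, 11, 70] [325.6 162.3] [-62.6   2.7  42. ]
side [319, 167, 10, 7, 23] [323.3 170. ] [-88.2  -3.3  42. ]
side [494, 233, 18, 17, 235] [503.2 241.2] [ -64.8 -410.1   42. ]
side [345, 271, 34, 43, 829] [361.6 291.8] [-325.7 -199.2   42. ]
plunger_top [0.477 0.277 0.073] 0.59
bottle [ 0.691 -0.194  0.075] 0.76
jar [0.697 0.181 0.054] 0.74
mug [0.69  0.3   0.056] 0.8
-76 rows of visible blue [158 173] missed blue 3.6 lower rows model 173
-80 rows of visible blue [158 173] missed blue 0.1 lower rows model 174
-84 rows of visible blue [158 173] missed blue 0.5 lower rows model 175
-88 rows of visible blue [158 173] missed blue 0.8 lower rows model 176
```

```bash
python3 -c "
from plant import order
print(order.close_job())"
```

```text
the job is handed in; nothing more can be done
None
```

The board is in the bottom bay, against the back stop as far as force and camera readings show; the timer's plunger was pressed to its stop and came back up, the bottle, jar and mug did not move, and the job is handed in (about 38 of 72 s). The gripper couldn't reach far enough past the rack's front, so I pushed the last stretch with the larger board and left that board on the table beside the rack, not where it started.

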